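Find the proud rest button with a touch probe and press it level

TASK

One of the four steel rest buttons on the aluminium plate has crept up by a few millimetres, so trays rock on it. Take the hand probe from its stand and touch its tip lightly to all four buttons, lifting off after each, going clockwise as seen from above from the near left one (near left, far left, far right, near right), so as to find the one that stands high without shifting any. Then press that one down gently with the probe, with no more than about 20 N, until it is level with the other three, put the probe upright back in its stand and let go; leave the tray, jar and spool alone.

Things in the scene. Friction and masses are not known exactly. Their poses are not given: they have to be found in the camera images.
- plate: Fixed level aluminium plate, 140 (x) by 180 (y) by 20 mm, on four rubber feet; origin central, 45 mm below its flat upper face; its height varies by 12 mm. +x is its far side from the robot (turned up to 0.3 rad), +y its left. Four flat steel buttons, 24 mm diameter, each in a dark ring, stand up from it near its corners: three stand 6 mm (within 0.3) above the face, one, any of them, 3 to 5 mm higher.
- stand: Fixed grey block, 70 by 70 by 80 mm high, origin in the centre of its underside, with a round upright hole of 18 mm diameter down through its centre: the probe's stand.
- probe: Loose steel hand probe, 121 mm long, about 0.15 kg, upright in the stand. Origin at its lowest point, z up along it: round shank 8 mm thick with a ball tip, up to 70 mm; round collar, 32 mm diameter, from 70 to 76 mm; square grip, 20 by 20 mm (sides along its x and y), from 76 to 121 mm. In the stand the collar rests on the block, origin 10 mm above the table.
- probe_tip (a point): the lowest point of the probe's ball tip
- foil_tray: bystander: loose foil tray of beads, 130 by 200 by 54 mm high, origin under its centre; leave it alone
- bead_jar: bystander: loose glass jar with a lid, 64 mm diameter, 85 mm high, origin under its centre; leave it alone
- spool: bystander: loose black wire spool, 70 mm diameter, 58 mm high, origin under its centre; leave it alone
- spot_near_left (a point): Fixed point of the plate, centre of the near left button's place, 6 mm above the plate's face: where that button's top is when level, not where it is now. Button heights are not measured, they must be felt. A level button counts as level within 1.5 mm
- spot_far_left (a point): Fixed point of the plate, centre of the far left button's place, 6 mm above the plate's face: where that button's top is when level, not where it is now. Each button is held by friction only: it stays put under up to 8 N, slides down slowly above about 10 N (1.5 N more at 10 mm/s)
- spot_far_right (a point): Fixed point of the plate, centre of the far right button's place, 6 mm above the plate's face: where that button's top is when level, not where it is now. A button stays where it is left: it does not spring back or pull up, and has no stop at the level height; it can go 5 mm too deep
- spot_near_right (a point): Fixed point of the plate, centre of the near right button's place, 6 mm above the plate's face: where that button's top is when level, not where it is now
Not all that is in view belongs to the job. What is shaped like the probe but pink is not meant.

How it is judged:
By the outcome, as a careful person would: the job done as asked, in the order asked, and still so for the second after the job is handed in, with the robot touching nothing.
It also fails if it takes over 72 s, if anything falls off the work surface, if the arm or the gripper's body presses on something with over 40 N, if the wrist force passes 120 N, or if a joint passes its speed limit or range.

ROBOT

A 6-joint arm with a two-finger parallel gripper is mounted at the origin on the work surface. World frame = base frame: x ahead of the robot, y to its left, z up, the work surface at z = 0. Lengths are in m, angles in rad, forces in N, time in s.
With the tool pointing down it reaches from about 0.35 to 0.975 m from the base axis. Payload 7.1 kg.
Tool frame: the origin (TCP) lies between the finger pads; the fingertips stand 14 mm ahead of it and the grasp point (between the pads) lies 5 mm behind it; x points along the fingers, z is the direction in which the jaws open and shut, and the axes are right-handed (so a half turn about x gives the same grasp; the last joint's range is limited). The gripper opens to 88 mm and grips with 3 to 60 N. Pads are 20 mm wide; open, the fingers measure 115 mm over their backs; the gripper's body (75 mm by 178 mm) begins 61 mm behind the grasp point.
Start: joints at [1.106, 0.423, 1.63, -0, 1.089, -0.019], TCP at [0.269, 0.564, 0.237] pointing down, gripper open.
Joint ranges: [-3, 3], [-0.9, 2.11], [0.09, 2.58], [-1.31, 4.45], [0.11, 2.69], [-2.54, 2.54]. Speed limits (rad/s): [2.39, 2.39, 3.01, 3.14, 3.14, 3.14].

INTERFACE

Orientations are given as a unit quaternion [x, y, z, w].
In Python, from bench import arm gives the robot as it stands. The module is installed in compiled form; this text tells all that it offers.
- The arm moves only by the tool drive_tool, never from a script. Its argument "deltas" is a list of rows, each an object of numbers: "gripper": the finger opening in m, from 0 to 0.0878; "dx", "dy", "dz": the shift along the world's x, y, z in m; "ax", "ay", "az": the turn, a rotation vector about the world's x, y, z in degrees. A call has exactly 10 rows; each row shifts and turns the commanded pose from where the row before left it; what a row does not reach is not made up. A row lasts 1/8 s, in which the tool goes at most 62.5 mm and 10.7 degrees, less where a joint would pass 70% of its speed; a pose out of reach is approached as far as the arm can. A call is refused whole if a number of a shift passes 0.0625 or a number of a turn 10.7, either way. A call with a gripper value outside its range is refused whole. The fingers move at their own pace and stop on an object; the grip force is fixed at half the most. Time passes only in rows, so rows that do not move let the fingers close, or fill a call up. It gives the time, the measured TCP pose, the force and the opening at its end, in the units of the state.
- arm.state(): the state, without advancing time (a new reading comes with each control period).
- arm.snapshot(name): name is "scene" or "top" or "wrist"; returns the picture (400x640x3 uint8, red, green, blue); there is no depth.
- arm.camera_info(name): a dict with "fx", "fy", "cx", "cy" (pixels), "world_from_camera" (4x4, takes a point from camera to world coordinates). Camera axes: x right, y up, looking along -z (the intrinsics and any distortion apply to the point x, -y, -z); pixel columns grow to the right and rows downward; lengths in m; the calibration is good to about 2 mm. A picture is of the moment at which its call begins: read the wrist's pose just before it. camera_info takes no time and is no camera call; for the wrist camera it gives the pose at the moment of the call.
- arm.finish_job(): hands the job in, once; it reports no verdict.
Trained networks look in the newest picture that a camera, given by its name, has taken for a name from the list of things; names that differ only in an ending like _2 or _b are one class to them, and where a whole thing is asked for, a point or a joint stands for the part that bears it (a point fixed in the world has none). Each returns a list of dicts, best first, with "conf" (0 to 1); they miss things now and then, are a little off and sometimes report something else, mostly with a low value. They report only what shows in the picture. A call takes as long as a camera call. They do not tell look-alikes from the thing itself.
- arm.spot_in(label, camera): "at" ([column, row] in pixels, amid what is visible of it).
- arm.place_of(label, camera): "at" ([column, row] in pixels: a listed point, or the origin of a listed thing).
The state is a dict: "time": time; "joints": joint angles; "qd": joint speeds; "effort": joint torques, N m; "eef_pos": TCP position; "orientation": TCP orientation; "contact_force": force on the tool from outside, world axes, zero at the start; "wrist_torque": the same for the moment, N m; "opening": finger opening in m.
Only numpy, scipy, OpenCV 4.12 (cv2) and the standard library are available. Lean on these libraries where they do the work, as an engineer would, in place of code of your own. Each camera call takes 0.05 s, during which the arm holds its last target.

## Working session

There is one attempt and no reset: what is moved stays moved. The work goes in short steps, Python scripts to look and compute and a tool call to move; the robot and the scene stay as the last step left them, time stands still between calls to the robot, and variables do not carry over. Pictures are saved under pics/ and viewed, and the job is handed in when it is done.

Besides the shell and the picture viewer there is one more tool, called after "Call:" as name(argument=value, ...), one argument or row to a line, values as JSON. drive_tool: Moves the arm, as the interface text tells. Its arguments: {"type":"object","properties":{"deltas":{"type":"array","items":{"type":"object","properties":{"gripper":{"type":"number"},"dx":{"type":"number"},"dy":{"type":"number"},"dz":{"type":"number"},"ax":{"type":"number"},"ay":{"type":"number"},"az":{"type":"number"}}}}},"required":["deltas"]}

```bash
mkdir -p pics; cat > h.py <<'E'
from bench import arm
import numpy as np, cv2
def snap(cam,fn):
    im=arm.snapshot(cam); cv2.imwrite('pics/'+fn,im[:,:,::-1]); return im
def ray(cam,px,info=None):
    i=info or arm.camera_info(cam); T=np.array(i["world_from_camera"])
    d=np.array([(px[0]-i["cx"])/i["fx"],-(px[1]-i["cy"])/i["fy"],-1.0])
    return T[:3,3],T[:3,:3]@d
def at_z(cam,px,z,info=None):
    o,d=ray(cam,px,info); return o+d*(z-o[2])/d[2]
def proj(cam,p,info=None):
    i=info or arm.camera_info(cam); T=np.array(i["world_from_camera"])
    c=T[:3,:3].T@(np.array(p)-T[:3,3]); return np.array([i["cx"]+i["fx"]*c[0]/-c[2], i["cy"]-i["fy"]*c[1]/-c[2]])
E
python3 - <<'E'
from h import *
s=arm.state(); print({k:np.round(v,4) for k,v in s.items()})
for c in ("scene","top","wrist"):
    i=arm.camera_info(c); print(c,i.keys(),[i[k] for k in("fx","fy","cx","cy")],np.round(i["world_from_camera"],3).tolist()); snap(c,c+'0.png')
    for l in ("probe","stand","plate","spot_near_left","spot_far_left","spot_far_right","spot_near_right"):
        r=arm.place_of(l,c); print(c,l,[(np.round(a["at"],1).tolist(),round(a["conf"],2)) for a in r])
print(arm.state()["time"])
E
```

```text
{'time': np.float64(0.0), 'joints': array([ 1.106 ,  0.4238,  1.6307,  0.    ,  1.0886, -0.019 ]), 'qd': array([-0.0016, -0.0011,  0.0014,  0.0001, -0.0011,  0.0001]), 'effort': array([-5.00000e-04, -5.44632e+01, -2.73662e+01,  6.43000e-02,
        2.28000e-02, -1.00000e-04]), 'eef_pos': array([0.2692, 0.5635, 0.2359]), 'orientation': array([-0.3774,  0.5986,  0.3768,  0.5977]), 'contact_force': array([ 0.4168, -0.3979, -0.7436]), 'wrist_torque': array([-0.0213,  0.0124, -0.0393]), 'opening': np.float64(0.0879)}
scene dict_keys(['fx', 'fy', 'cx', 'cy', 'world_from_camera']) [398.21162028934884, 398.21162028934884, 318.9515330906143, 193.6965574283413] [[0.719, -0.475, 0.508, 1.094], [0.695, 0.5, -0.517, -0.491], [-0.008, 0.724, 0.689, 0.741], [0.0, 0.0, 0.0, 1.0]]
scene probe [([171.8, 277.9], 0.72)]
scene stand [([208.8, 254.3], 0.56)]
scene plate [([329.0, 185.3], 0.88)]
scene spot_near_left [([327.7, 154.7], 0.58)]
scene spot_far_left [([356.5, 166.7], 0.6)]
scene spot_far_right [([331.4, 188.5], 0.58)]
scene spot_near_right [([303.8, 177.5], 0.89), ([352.7, 132.3], 0.18)]
top dic
[... 330 characters left out ...]
48.8], 0.95), ([271.1, 258.9], 0.64)]
top plate [([438.0, 250.2], 0.73), ([298.3, 233.2], 0.65)]
top spot_near_left [([277.4, 255.2], 0.95)]
top spot_far_left [([267.7, 219.4], 0.73)]
top spot_far_right [([315.8, 216.3], 0.65), ([322.4, 246.7], 0.42)]
top spot_near_right [([321.3, 245.3], 0.98)]
wrist dict_keys(['fx', 'fy', 'cx', 'cy', 'world_from_camera']) [301.2149568046659, 301.2149568046659, 311.72468427983983, 201.35846547424157] [[0.432, -0.865, -0.258, 0.198], [0.902, 0.413, 0.125, 0.597], [-0.001, -0.286, 0.958, 0.385], [0.0, 0.0, 0.0, 1.0]]
wrist probe []
wrist stand []
wrist plate []
wrist spot_near_left []
wrist spot_far_left []
wrist spot_far_right []
wrist spot_near_right []
1.2
```

View pics/scene0.png

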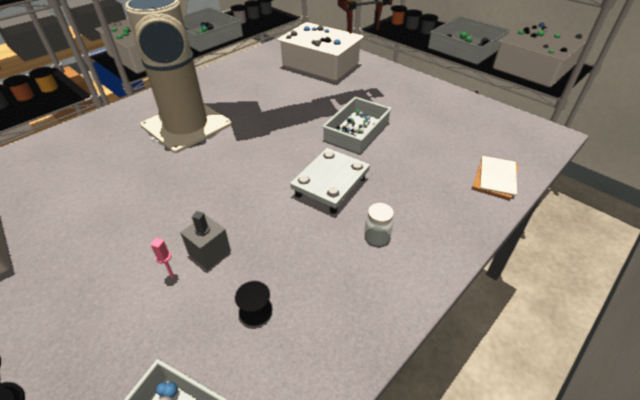

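View pics/top0.png

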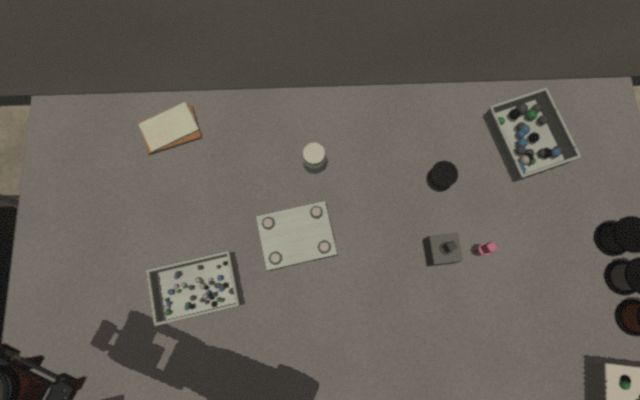

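```bash
python3 - <<'E'
import cv2
a=cv2.imread('pics/top0.png'); 
cv2.imwrite('pics/top_c1.png',cv2.resize(a[190:310,230:360],None,fx=5,fy=4.99,interpolation=cv2.INTER_CUBIC))
cv2.imwrite('pics/top_c2.png',cv2.resize(a[200:310,390:540],None,fx=5,fy=5,interpolation=cv2.INTER_CUBIC))
a=cv2.imread('pics/scene0.png'); 
cv2.imwrite('pics/sc_c1.png',cv2.resize(a[120:230,260:410],None,fx=5,fy=5,interpolation=cv2.INTER_CUBIC))
cv2.imwrite('pics/sc_c2.png',cv2.resize(a[170:330,120:280],None,fx=3.7,fy=3.7,interpolation=cv2.INTER_CUBIC))
E
```

```text
(no output)
```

View pics/top_c1.png

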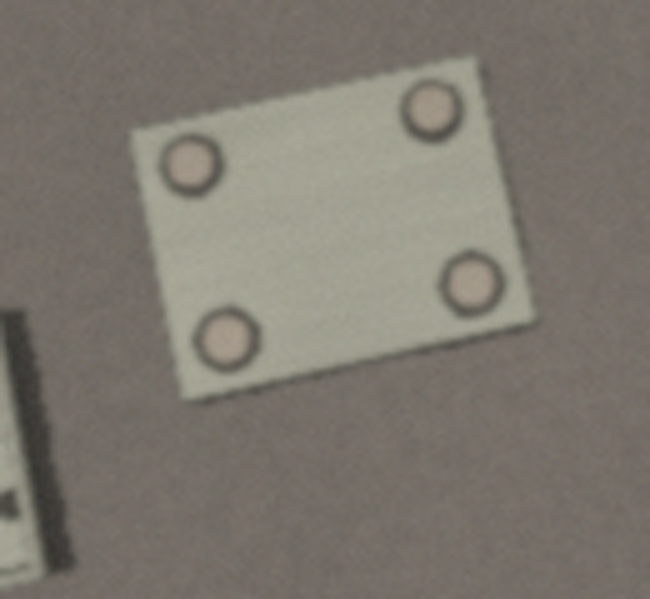

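View pics/top_c2.png

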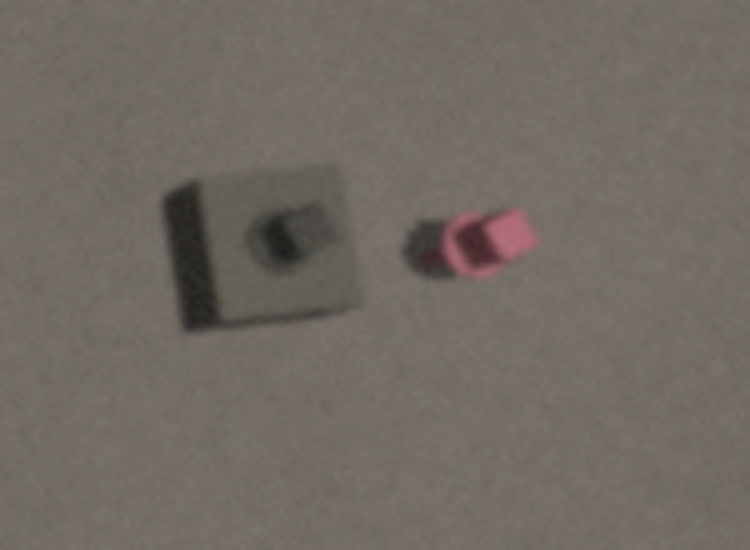

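View pics/sc_c1.png

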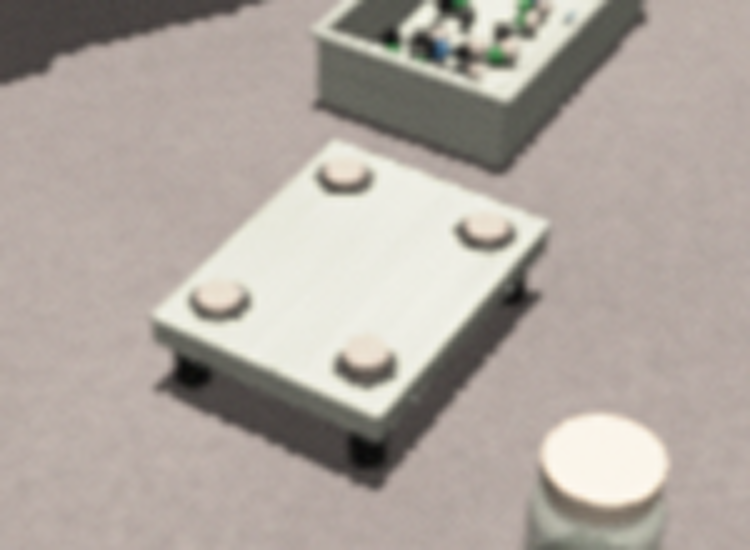

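View pics/sc_c2.png

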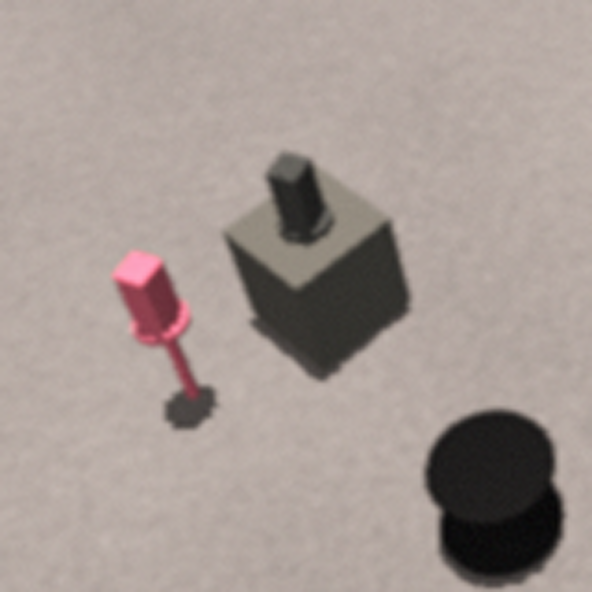

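```bash
python3 - <<'E'
from h import *
from scipy.spatial.transform import Rotation as R
s=arm.state(); print(np.round(R.from_quat(s["orientation"]).as_matrix(),3).tolist())
ti=arm.camera_info("top"); si=arm.camera_info("scene")
def tri(pt,ps):
    o1,d1=ray("top",pt,ti); o2,d2=ray("scene",ps,si)
    A=np.stack([d1,-d2],1); l=np.linalg.lstsq(A,o2-o1,rcond=None)[0]
    a=o1+l[0]*d1;b=o2+l[1]*d2; return np.round((a+b)/2,4),round(np.linalg.norm(a-b),4)
T=lambda x,y:(390+x/5-.4,200+y/5-.4)
T1=lambda x,y:(230+x/5-.4,190+y/4.99-.4)
S1=lambda x,y:(260+x/5-.4,120+y/5-.4)
S2=lambda x,y:(120+x/3.7-.37,170+y/3.7-.37)
print("grip top",tri(T(314,226),S2(291,165)), at_z("top",T(314,226),.131,ti))
for n,a,b in (("NL",T1(228,339),S1(344,173)),("FL",T1(192,165),S1(486,229)),("FR",T1(433,110),S1(366,359)),("NR",T1(472,284),S1(219,297))):
    print(n,tri(a,b),np.round(at_z("top",a,.051,ti),4))
st=[at_z("top",T(*p),.08,ti) for p in ((200,180),(342,163),(362,305),(213,322))]
print(np.round(st,4).tolist(),np.mean(st,0))
pl=[at_z("top",T1(*p),.045,ti) for p in ((132,130),(474,57),(536,318),(186,400))]
print("plate",np.round(pl,4).tolist(),np.mean(pl,0), [np.linalg.norm(pl[i]-pl[i-1]) for i in range(4)])
print("pink top",tri(T(512,232),S2(142,266)))
E
```

```text
[[-0.0, -0.902, 0.431], [-0.0, 0.431, 0.902], [-1.0, -0.0, -0.0]]
grip top (array([ 0.5033, -0.2555,  0.132 ]), np.float64(0.001)) [ 0.50318676 -0.25625182  0.131     ]
NL (array([0.4945, 0.1593, 0.0528]), np.float64(0.0014)) [0.4952 0.1601 0.051 ]
FL (array([0.5829, 0.177 , 0.0517]), np.float64(0.0006)) [0.5832 0.1773 0.051 ]
FR (array([0.6067, 0.055 , 0.0535]), np.float64(0.0007)) [0.6074 0.0553 0.051 ]
NR (array([0.518 , 0.0382, 0.052 ]), np.float64(0.001)) [0.5184 0.0386 0.051 ]
[[0.533, -0.2186, 0.08], [0.539, -0.2883, 0.08], [0.4701, -0.291, 0.08], [0.4644, -0.2189, 0.08]] [ 0.5016591  -0.25421573  0.08      ]
plate [[0.6034, 0.2084, 0.045], [0.6356, 0.0336, 0.045], [0.5011, 0.0072, 0.045], [0.4663, 0.1818, 0.045]] [0.5515925  0.10774903 0.045     ] [np.float64(0.13960585698722475), np.float64(0.17777915272115175), np.float64(0.13703829705925674), np.float64(0.17793850488214205)]
pink top (array([ 0.4986, -0.3503,  0.1211]), np.float64(0.0009))
```

The one I want is the dark probe in the grey block, at top px (453,245) and scene px (199,215). The only thing I could mistake for it is the pink copy at top px (492,246) and scene px (158,242). The crops confirm the dark one: it stands in the block, its top triangulates to z = 0.132, and the stated top height is 0.131. I'll move over it and look.

Call:
drive_tool(
  deltas=[
    {"dx": 0.012,"dy": -0.041,"az": -3.2,"gripper": 0.0878},
    {"dx": 0.012,"dy": -0.041,"az": -3.2},
    {"dx": 0.012,"dy": -0.041,"az": -3.2},
    {"dx": 0.012,"dy": -0.041,"az": -3.2},
    {"dx": 0.012,"dy": -0.041,"az": -3.2},
    {"dx": 0.012,"dy": -0.041,"az": -3.2},
    {"dx": 0.012,"dy": -0.041,"az": -3.2},
    {"dx": 0.012,"dy": -0.041,"az": -3.2},
    {"dx": 0.012,"dy": -0.041,"az": -3.2},
    {"dx": 0.012,"dy": -0.041,"az": -3.2},
  ],
)

```text
validation failed for argument at $.de...
```

Call:
drive_tool(
  deltas=[
    {"dx": 0.0115,"dy": -0.041,"az": -3.2},
    {"dx": 0.0115,"dy": -0.041,"az": -3.2},
    {"dx": 0.0115,"dy": -0.041,"az": -3.2},
    {"dx": 0.0115,"dy": -0.041,"az": -3.2},
    {"dx": 0.0115,"dy": -0.041,"az": -3.2},
    {"dx": 0.0115,"dy": -0.041,"az": -3.2},
    {"dx": 0.0115,"dy": -0.041,"az": -3.2},
    {"dx": 0.0115,"dy": -0.041,"az": -3.2},
    {"dx": 0.0115,"dy": -0.041,"az": -3.2},
    {"dx": 0.0115,"dy": -0.041,"az": -3.2},
  ],
)

```text
validation failed for argument at $.de...
```

```bash
python3 - <<'E'
from h import *
from scipy.spatial.transform import Rotation as R
s=arm.state(); print({k:np.round(v,4).tolist() for k,v in s.items()})
print(np.round(R.from_quat(s["orientation"]).as_matrix(),3).tolist())
im=snap("wrist","wrist1.png"); i=arm.camera_info("wrist")
import json; json.dump({k:np.array(v).tolist() for k,v in i.items()},open('w1.json','w'))
print(proj("wrist",[.503,-.256,.131],i))
E
```

```text
{'time': 1.2, 'joints': [1.106, 0.4232, 1.6299, -0.0, 1.0886, -0.019], 'qd': [0.0001, -0.0001, -0.0004, 0.0016, -0.0003, 0.0003], 'effort': [-0.0041, -54.4566, -27.405, 0.0641, 0.0168, -0.0], 'eef_pos': [0.2695, 0.5639, 0.2366], 'orientation': [-0.3771, 0.5982, 0.3771, 0.5981], 'contact_force': [-0.3737, -0.0933, 0.5413], 'wrist_torque': [-0.0526, 0.0202, 0.0123], 'opening': 0.0879}
[[-0.0, -0.902, 0.431], [-0.0, 0.431, 0.902], [-1.0, -0.0, -0.0]]
[-136.83315356  583.41417647]
```

View pics/wrist1.png

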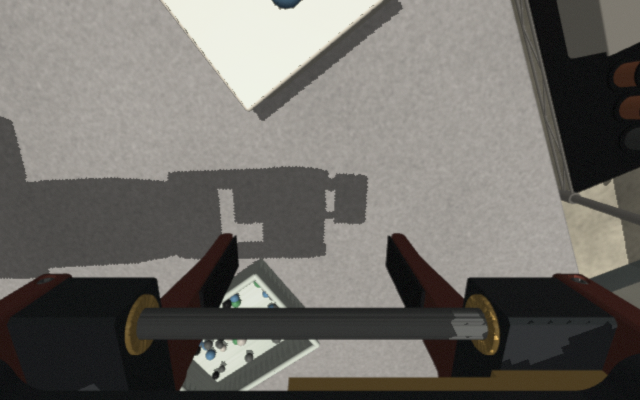

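The picture shows the start pose, so the arm hasn't moved. The call was refused, probably because every row needs all its keys.

Call:
drive_tool(
  deltas=[
    {"dx": 0.012,"dy": -0.041,"dz": 0,"ax": 0,"ay": 0,"az": -3.2,"gripper": 0.0878},
    {"dx": 0.012,"dy": -0.041,"dz": 0,"ax": 0,"ay": 0,"az": -3.2,"gripper": 0.0878},
    {"dx": 0.012,"dy": -0.041,"dz": 0,"ax": 0,"ay": 0,"az": -3.2,"gripper": 0.0878},
    {"dx": 0.012,"dy": -0.041,"dz": 0,"ax": 0,"ay": 0,"az": -3.2,"gripper": 0.0878},
    {"dx": 0.012,"dy": -0.041,"dz": 0,"ax": 0,"ay": 0,"az": -3.2,"gripper": 0.0878},
    {"dx": 0.012,"dy": -0.041,"dz": 0,"ax": 0,"ay": 0,"az": -3.2,"gripper": 0.0878},
    {"dx": 0.012,"dy": -0.041,"dz": 0,"ax": 0,"ay": 0,"az": -3.2,"gripper": 0.0878},
    {"dx": 0.012,"dy": -0.041,"dz": 0,"ax": 0,"ay": 0,"az": -3.2,"gripper": 0.0878},
    {"dx": 0.012,"dy": -0.041,"dz": 0,"ax": 0,"ay": 0,"az": -3.2,"gripper": 0.0878},
    {"dx": 0.012,"dy": -0.041,"dz": 0,"ax": 0,"ay": 0,"az": -3.2,"gripper": 0.0878},
  ],
)

```text
time: 2.5
eef_pos: [0.3898, 0.1527, 0.2369]
orientation: [-0.197, 0.679, 0.197, 0.679]
contact_force: [-0.4, 0.5, -0.3]
opening: 0.0875
```

Call:
drive_tool(
  deltas=[
    {"dx": 0.0115,"dy": -0.041,"dz": 0,"ax": 0,"ay": 0,"az": -3.2,"gripper": 0.0878},
    {"dx": 0.0115,"dy": -0.041,"dz": 0,"ax": 0,"ay": 0,"az": -3.2,"gripper": 0.0878},
    {"dx": 0.0115,"dy": -0.041,"dz": 0,"ax": 0,"ay": 0,"az": -3.2,"gripper": 0.0878},
    {"dx": 0.0115,"dy": -0.041,"dz": 0,"ax": 0,"ay": 0,"az": -3.2,"gripper": 0.0878},
    {"dx": 0.0115,"dy": -0.041,"dz": 0,"ax": 0,"ay": 0,"az": -3.2,"gripper": 0.0878},
    {"dx": 0.0115,"dy": -0.041,"dz": 0,"ax": 0,"ay": 0,"az": -3.2,"gripper": 0.0878},
    {"dx": 0.0115,"dy": -0.041,"dz": 0,"ax": 0,"ay": 0,"az": -3.2,"gripper": 0.0878},
    {"dx": 0.0115,"dy": -0.041,"dz": 0,"ax": 0,"ay": 0,"az": -3.2,"gripper": 0.0878},
    {"dx": 0.0115,"dy": -0.041,"dz": 0,"ax": 0,"ay": 0,"az": -3.2,"gripper": 0.0878},
    {"dx": 0.0115,"dy": -0.041,"dz": 0,"ax": 0,"ay": 0,"az": -3.2,"gripper": 0.0878},
  ],
)

```text
time: 3.75
eef_pos: [0.5048, -0.2576, 0.2368]
orientation: [-0.002, 0.707, 0.002, 0.707]
contact_force: [0.2, -0.0, -0.6]
opening: 0.0875
```

```bash
python3 - <<'E'
from h import *
from scipy.spatial.transform import Rotation as R
s=arm.state(); print({k:np.round(v,4).tolist() for k,v in s.items()})
print(np.round(R.from_quat(s["orientation"]).as_matrix(),3).tolist())
i=arm.camera_info("wrist");im=snap("wrist","wrist2.png")
import json; json.dump({k:np.array(v).tolist() for k,v in i.items()},open('w2.json','w'))
p=proj("wrist",[.503,-.256,.131],i);print(p)
x,y=map(int,p); x0,y0=max(x-75,0),max(y-60,0)
cv2.imwrite("pics/w2c.png",cv2.resize(im[y0:y0+120,x0:x0+150,::-1],None,fx=5,fy=5,interpolation=cv2.INTER_CUBIC)); print(x0,y0)
E
```

```text
{'time': 3.75, 'joints': [-0.4929, 0.3378, 1.761, 0.0001, 1.0425, -0.4989], 'qd': [-0.4532, 0.3296, -0.485, 0.0022, 0.1523, -0.0103], 'effort': [1.7842, -50.4177, -24.1437, -0.0443, -0.0857, -0.0147], 'eef_pos': [0.5048, -0.2576, 0.2368], 'orientation': [-0.0021, 0.707, 0.0021, 0.7072], 'contact_force': [0.1945, -0.0406, -0.6056], 'wrist_torque': [-0.0829, 0.0386, 0.02], 'opening': 0.0875}
[[0.0, -0.006, 1.0], [-0.0, 1.0, 0.006], [-1.0, -0.0, 0.0]]
[310.04868178 201.28145073]
235 141
```

View pics/wrist2.png

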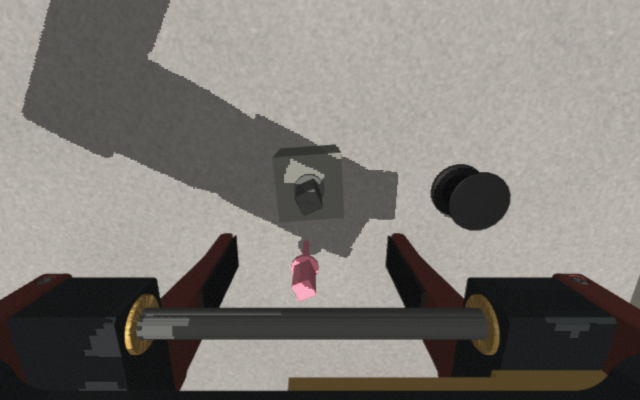

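View pics/w2c.png

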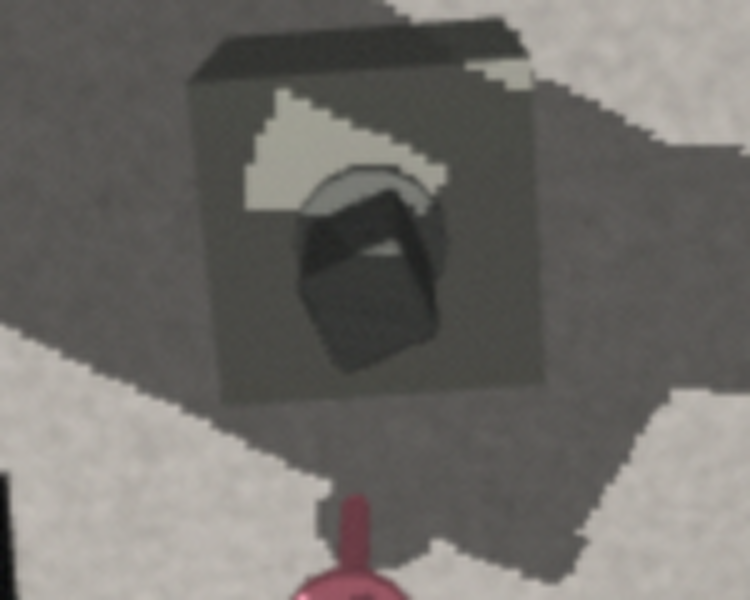

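```bash
python3 - <<'E'
from h import *
import json
i=json.load(open('w2.json'))
q=[(298,285),(405,242),(438,330),(350,373)]
P=np.array([at_z("wrist",(235+x/5-.4,141+y/5-.4),.131,i) for x,y in q]); print(np.round(P,4).tolist(),P.mean(0),[np.linalg.norm(P[k]-P[k-1]) for k in range(4)])
for k in range(4):
    d=P[(k+1)%4]-P[k]; print(np.degrees(np.arctan2(d[1],d[0])))
# collar centre at z .086 top, stand corners
c=[(190,82),(530,62),(545,385),(220,403)]
S=np.array([at_z("wrist",(235+x/5-.4,141+y/5-.4),.08,i) for x,y in c]);print(np.round(S,4).tolist(),S.mean(0))
print("collar",at_z("wrist",(235+371/5-.4,141+238/5-.4),.086,i))
s=arm.state(); print(s["eef_pos"],s["time"])
E
```

```text
[[0.4891, -0.2527, 0.131], [0.5078, -0.2448, 0.131], [0.5138, -0.2609, 0.131], [0.4982, -0.269, 0.131]] [ 0.50220718 -0.25684599  0.131     ] [np.float64(0.018662858848182112), np.float64(0.02029471289746497), np.float64(0.017114033225835955), np.float64(0.017588705067376927)]
22.87887935160312
-69.51498785070677
-152.39002050335637
119.18860777154687
[[0.4646, -0.2247, 0.08], [0.5333, -0.2203, 0.08], [0.5389, -0.2894, 0.08], [0.4689, -0.294, 0.08]] [ 0.5014316  -0.25710811  0.08      ]
collar [ 0.50143216 -0.2555592   0.086     ]
[ 0.50644588 -0.26185619  0.23713237] 3.8
```

Call:
drive_tool(
  deltas=[
    {"dx": 0,"dy": 0,"dz": -0.01,"ax": 0,"ay": 0,"az": 3.6,"gripper": 0.0878},
    {"dx": -0.001,"dy": 0,"dz": -0.01,"ax": 0,"ay": 0,"az": 3.6,"gripper": 0.0878},
    {"dx": -0.001,"dy": 0,"dz": -0.01,"ax": 0,"ay": 0,"az": 3.6,"gripper": 0.0878},
    {"dx": 0,"dy": 0,"dz": -0.01,"ax": 0,"ay": 0,"az": 3.6,"gripper": 0.0878},
    {"dx": 0,"dy": 0,"dz": -0.01,"ax": 0,"ay": 0,"az": 3.6,"gripper": 0.0878},
    {"dx": 0,"dy": 0,"dz": -0.01,"ax": 0,"ay": 0,"az": 3.6,"gripper": 0.0878},
    {"dx": 0,"dy": 0,"dz": -0.01,"ax": 0,"ay": 0,"az": 3.4,"gripper": 0.0878},
    {"dx": 0,"dy": 0,"dz": -0.01,"ax": 0,"ay": 0,"az": 0,"gripper": 0.0878},
    {"dx": 0,"dy": 0,"dz": 0,"ax": 0,"ay": 0,"az": 0,"gripper": 0.0878},
    {"dx": 0,"dy": 0,"dz": 0,"ax": 0,"ay": 0,"az": 0,"gripper": 0.0878},
  ],
)

```text
time: 5.05
eef_pos: [0.5026, -0.2561, 0.1569]
orientation: [-0.156, 0.69, 0.156, 0.69]
contact_force: [-0.7, 0.3, -0.1]
opening: 0.0875
```

```bash
python3 - <<'E'
from h import *
from scipy.spatial.transform import Rotation as R
s=arm.state(); print({k:np.round(v,4).tolist() for k,v in s.items()})
print(np.round(R.from_quat(s["orientation"]).as_matrix(),3).tolist())
i=arm.camera_info("wrist");im=snap("wrist","wrist3.png")
import json; json.dump({k:np.array(v).tolist() for k,v in i.items()},open('w3.json','w'))
E
```

```text
{'time': 5.05, 'joints': [-0.4924, 0.4405, 1.8226, -0.0, 0.8782, -0.9361], 'qd': [-0.0024, -0.0053, -0.0028, -0.0025, -0.0004, -0.0019], 'effort': [0.0106, -50.162, -22.2354, 0.0243, 0.075, 0.0101], 'eef_pos': [0.5026, -0.2561, 0.1569], 'orientation': [-0.1557, 0.6897, 0.1555, 0.6898], 'contact_force': [-0.6933, 0.3227, -0.0915], 'wrist_torque': [-0.0678, -0.0199, -0.043], 'opening': 0.0875}
[[0.0, -0.429, 0.903], [-0.0, 0.903, 0.429], [-1.0, -0.0, 0.0]]
```

View pics/wrist3.png

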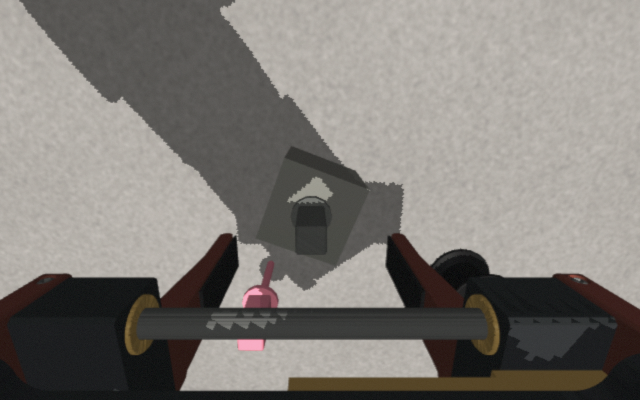

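Fingers straddle the square grip (311,230), aligned and centred, and the pink copy is clear of them. I'll descend 50 mm and close.

Call:
drive_tool(
  deltas=[
    {"dx": 0,"dy": 0,"dz": -0.01,"ax": 0,"ay": 0,"az": 0,"gripper": 0.0878},
    {"dx": 0,"dy": 0,"dz": -0.01,"ax": 0,"ay": 0,"az": 0,"gripper": 0.0878},
    {"dx": 0,"dy": 0,"dz": -0.01,"ax": 0,"ay": 0,"az": 0,"gripper": 0.0878},
    {"dx": 0,"dy": 0,"dz": -0.01,"ax": 0,"ay": 0,"az": 0,"gripper": 0.06},
    {"dx": 0,"dy": 0,"dz": -0.01,"ax": 0,"ay": 0,"az": 0,"gripper": 0.05},
    {"dx": 0,"dy": 0,"dz": 0,"ax": 0,"ay": 0,"az": 0,"gripper": 0.03},
    {"dx": 0,"dy": 0,"dz": 0,"ax": 0,"ay": 0,"az": 0,"gripper": 0},
    {"dx": 0,"dy": 0,"dz": 0,"ax": 0,"ay": 0,"az": 0,"gripper": 0},
    {"dx": 0,"dy": 0,"dz": 0,"ax": 0,"ay": 0,"az": 0,"gripper": 0},
    {"dx": 0,"dy": 0,"dz": 0,"ax": 0,"ay": 0,"az": 0,"gripper": 0},
  ],
)

```text
time: 6.35
eef_pos: [0.5025, -0.2561, 0.1069]
orientation: [-0.156, 0.69, 0.156, 0.69]
contact_force: [0.4, 0.2, 0.2]
opening: 0.0213
```

Call:
drive_tool(
  deltas=[
    {"dx": 0,"dy": 0,"dz": 0,"ax": 0,"ay": 0,"az": 0,"gripper": 0},
    {"dx": 0,"dy": 0,"dz": 0.005,"ax": 0,"ay": 0,"az": 0,"gripper": 0},
    {"dx": 0,"dy": 0,"dz": 0.01,"ax": 0,"ay": 0,"az": 0,"gripper": 0},
    {"dx": 0,"dy": 0,"dz": 0.015,"ax": 0,"ay": 0,"az": 0,"gripper": 0},
    {"dx": 0,"dy": 0,"dz": 0.015,"ax": 0,"ay": 0,"az": 0,"gripper": 0},
    {"dx": 0,"dy": 0,"dz": 0.015,"ax": 0,"ay": 0,"az": 0,"gripper": 0},
    {"dx": 0,"dy": 0,"dz": 0.015,"ax": 0,"ay": 0,"az": 0,"gripper": 0},
    {"dx": 0,"dy": 0,"dz": 0.015,"ax": 0,"ay": 0,"az": 0,"gripper": 0},
    {"dx": 0,"dy": 0,"dz": 0.01,"ax": 0,"ay": 0,"az": 0,"gripper": 0},
    {"dx": 0,"dy": 0,"dz": 0,"ax": 0,"ay": 0,"az": 0,"gripper": 0},
  ],
)

```text
time: 7.6
eef_pos: [0.5029, -0.2563, 0.2076]
orientation: [-0.156, 0.689, 0.155, 0.69]
contact_force: [0.4, -0.3, -0.7]
opening: 0.02
```

```bash
python3 - <<'E'
from h import *
s=arm.state(); print({k:np.round(v,4).tolist() for k,v in s.items()})
im=snap("scene","scene4.png"); snap("wrist","wrist4.png")
cv2.imwrite("pics/s4c.png",cv2.resize(im[100:310,100:310,::-1],None,fx=2.8,fy=2.8,interpolation=cv2.INTER_CUBIC))
r=arm.place_of("probe_tip","scene"); print(r)
print(proj("scene",[.5025,-.2561,.11]),proj("scene",[.5025,-.2561,.231]))
E
```

```text
{'time': 7.6, 'joints': [-0.4925, 0.3706, 1.7899, -0.0, 0.9795, -0.9368], 'qd': [-0.0, 0.0171, 0.0172, 0.0005, -0.0128, 0.0], 'effort': [0.0077, -50.5145, -25.9069, 0.0272, 0.191, -0.0001], 'eef_pos': [0.5029, -0.2563, 0.2076], 'orientation': [-0.1562, 0.6893, 0.1554, 0.6901], 'contact_force': [0.3712, -0.284, -0.6993], 'wrist_torque': [-0.0237, 0.1064, -0.0054], 'opening': 0.02}
[{'at': [170.3, 273.7], 'conf': 0.75}, {'at': [199.2, 221.5], 'conf': 0.56}]
[199.79378646 221.21527555] [186.42322991 179.04363705]
```

View pics/s4c.png

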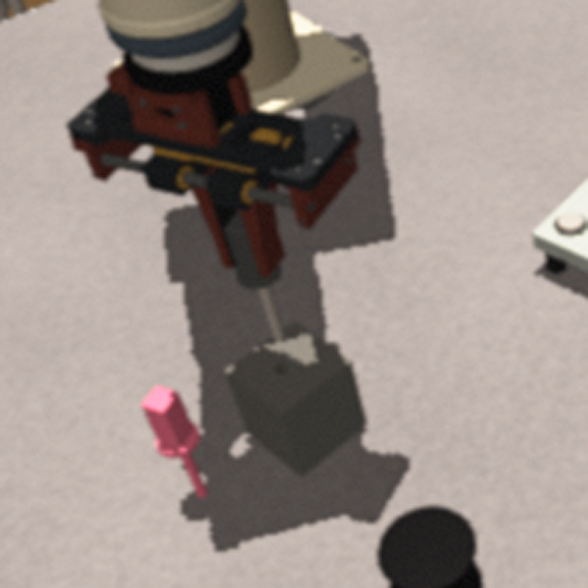

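View pics/wrist4.png

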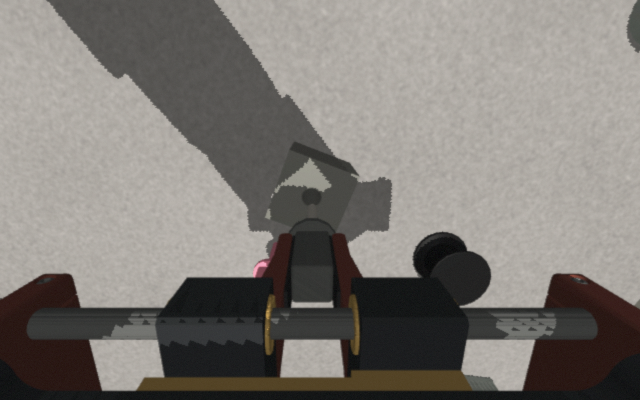

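Call:
drive_tool(
  deltas=[
    {"dx": 0,"dy": 0.03,"dz": 0.005,"ax": 0,"ay": 0,"az": 0,"gripper": 0},
    {"dx": -0.001,"dy": 0.05,"dz": 0,"ax": 0,"ay": 0,"az": 0,"gripper": 0},
    {"dx": -0.001,"dy": 0.055,"dz": 0,"ax": 0,"ay": 0,"az": 0,"gripper": 0},
    {"dx": -0.001,"dy": 0.055,"dz": 0,"ax": 0,"ay": 0,"az": 0,"gripper": 0},
    {"dx": -0.001,"dy": 0.055,"dz": 0,"ax": 0,"ay": 0,"az": 0,"gripper": 0},
    {"dx": -0.001,"dy": 0.055,"dz": 0,"ax": 0,"ay": 0,"az": 0,"gripper": 0},
    {"dx": -0.001,"dy": 0.055,"dz": -0.01,"ax": 0,"ay": 0,"az": 0,"gripper": 0},
    {"dx": -0.001,"dy": 0.04,"dz": -0.01,"ax": 0,"ay": 0,"az": 0,"gripper": 0},
    {"dx": -0.001,"dy": 0.021,"dz": -0.015,"ax": 0,"ay": 0,"az": 0,"gripper": 0},
    {"dx": 0,"dy": 0,"dz": 0,"ax": 0,"ay": 0,"az": 0,"gripper": 0},
  ],
)

```text
time: 9.0
eef_pos: [0.4932, 0.1609, 0.1751]
orientation: [-0.157, 0.691, 0.157, 0.688]
contact_force: [0.4, 0.5, -1.4]
opening: 0.0202
```

```bash
cat > look.py <<'E'
import sys
from h import *
n=sys.argv[1]
s=arm.state(); p=s["eef_pos"]; print(np.round(p,4),np.round(s["contact_force"],2),np.round(s["wrist_torque"],3),s["time"],np.round(s["opening"],4))
im=snap("scene",f"s{n}.png")
t=[p[0],p[1],p[2]-.097]; q=proj("scene",t); print("pred tip",q)
for r in arm.place_of("probe_tip","scene"): print(np.round(r["at"],1),round(r["conf"],2))
cv2.imwrite(f"pics/s{n}c.png",cv2.resize(im[int(q[1])-60:int(q[1])+60,int(q[0])-80:int(q[0])+80,::-1],None,fx=5,fy=5,interpolation=cv2.INTER_CUBIC))
E
python3 look.py 5
```

```text
[0.4932 0.1609 0.1751] [ 0.39  0.51 -1.37] [-0.09   0.091  0.013] 9.0 0.0202
pred tip [328.76847998 146.42344592]
[172.5 276.4] 0.75
[331.8 144.1] 0.65
[208.9 255.1] 0.57
```

View pics/s5c.png

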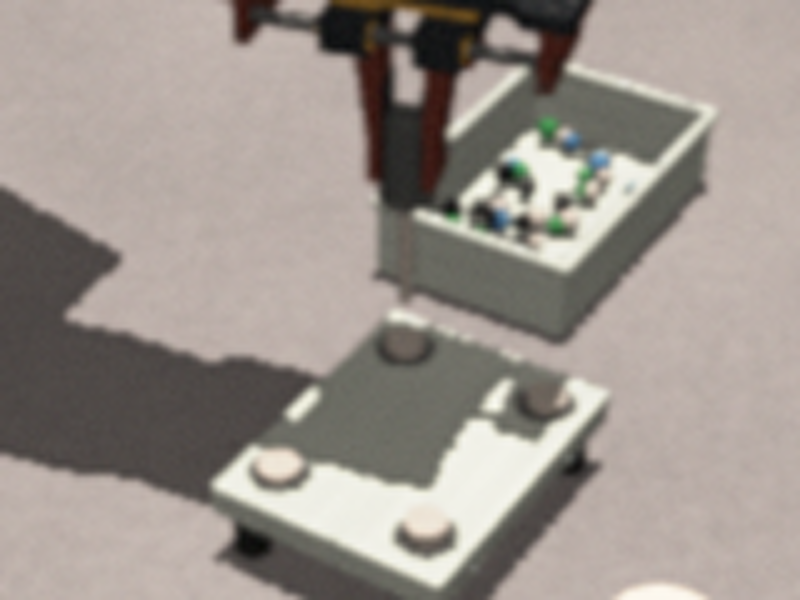

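Call:
drive_tool(
  deltas=[
    {"dx": 0,"dy": 0,"dz": -0.003,"ax": 0,"ay": 0,"az": 0,"gripper": 0},
    {"dx": 0,"dy": 0,"dz": -0.003,"ax": 0,"ay": 0,"az": 0,"gripper": 0},
    {"dx": 0,"dy": 0,"dz": -0.003,"ax": 0,"ay": 0,"az": 0,"gripper": 0},
    {"dx": 0,"dy": 0,"dz": -0.003,"ax": 0,"ay": 0,"az": 0,"gripper": 0},
    {"dx": 0,"dy": 0,"dz": -0.002,"ax": 0,"ay": 0,"az": 0,"gripper": 0},
    {"dx": 0,"dy": 0,"dz": -0.001,"ax": 0,"ay": 0,"az": 0,"gripper": 0},
    {"dx": 0,"dy": 0,"dz": 0,"ax": 0,"ay": 0,"az": 0,"gripper": 0},
    {"dx": 0,"dy": 0,"dz": 0,"ax": 0,"ay": 0,"az": 0,"gripper": 0},
    {"dx": 0,"dy": 0,"dz": 0,"ax": 0,"ay": 0,"az": 0,"gripper": 0},
    {"dx": 0,"dy": 0,"dz": 0,"ax": 0,"ay": 0,"az": 0,"gripper": 0},
  ],
)

```text
time: 10.35
eef_pos: [0.4945, 0.1599, 0.1617]
orientation: [-0.156, 0.69, 0.156, 0.69]
contact_force: [0.0, 0.7, -1.7]
opening: 0.0201
```

Call:
drive_tool(
  deltas=[
    {"dx": 0,"dy": 0,"dz": -0.001,"ax": 0,"ay": 0,"az": 0,"gripper": 0},
    {"dx": 0,"dy": 0,"dz": -0.001,"ax": 0,"ay": 0,"az": 0,"gripper": 0},
    {"dx": 0,"dy": 0,"dz": -0.001,"ax": 0,"ay": 0,"az": 0,"gripper": 0},
    {"dx": 0,"dy": 0,"dz": -0.0005,"ax": 0,"ay": 0,"az": 0,"gripper": 0},
    {"dx": 0,"dy": 0,"dz": -0.0005,"ax": 0,"ay": 0,"az": 0,"gripper": 0},
    {"dx": 0,"dy": 0,"dz": 0,"ax": 0,"ay": 0,"az": 0,"gripper": 0},
    {"dx": 0,"dy": 0,"dz": -0.0005,"ax": 0,"ay": 0,"az": 0,"gripper": 0},
    {"dx": 0,"dy": 0,"dz": -0.0005,"ax": 0,"ay": 0,"az": 0,"gripper": 0},
    {"dx": 0,"dy": 0,"dz": 0,"ax": 0,"ay": 0,"az": 0,"gripper": 0},
    {"dx": 0,"dy": 0,"dz": 0,"ax": 0,"ay": 0,"az": 0,"gripper": 0},
  ],
)

```text
time: 11.6
eef_pos: [0.4945, 0.1599, 0.1567]
orientation: [-0.156, 0.69, 0.156, 0.69]
contact_force: [-0.6, -0.3, -1.0]
opening: 0.0199
```

```bash
python3 look.py 6
```

```text
[0.4945 0.1599 0.1567] [-0.62 -0.28 -0.99] [-0.03  0.03  0.  ] 11.6 0.0199
pred tip [328.80070111 152.09314848]
[173.9 277.1] 0.7
[356.5 164.7] 0.68
[330.1 151.3] 0.65
```

View pics/s6c.png

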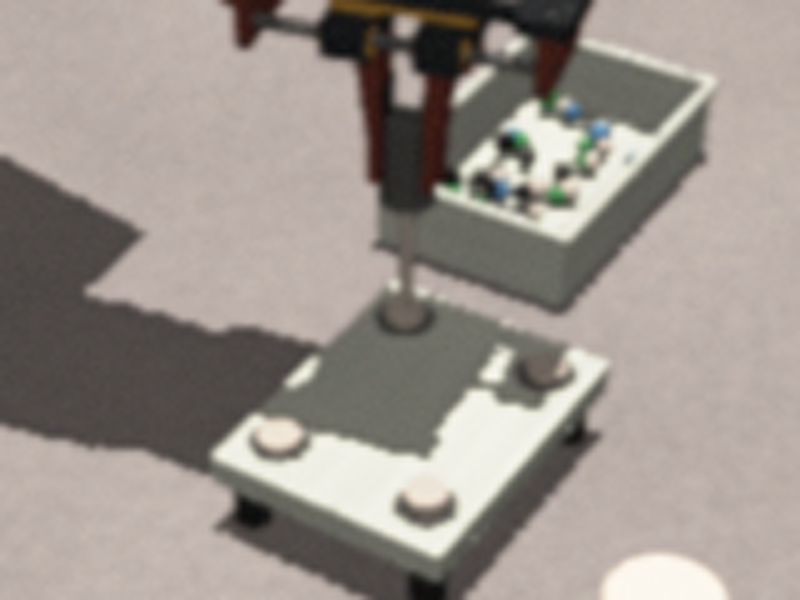

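Call:
drive_tool(
  deltas=[
    {"dx": 0,"dy": 0,"dz": -0.0005,"ax": 0,"ay": 0,"az": 0,"gripper": 0},
    {"dx": 0,"dy": 0,"dz": -0.0005,"ax": 0,"ay": 0,"az": 0,"gripper": 0},
    {"dx": 0,"dy": 0,"dz": -0.0005,"ax": 0,"ay": 0,"az": 0,"gripper": 0},
    {"dx": 0,"dy": 0,"dz": -0.0005,"ax": 0,"ay": 0,"az": 0,"gripper": 0},
    {"dx": 0,"dy": 0,"dz": 0,"ax": 0,"ay": 0,"az": 0,"gripper": 0},
    {"dx": 0,"dy": 0,"dz": 0,"ax": 0,"ay": 0,"az": 0,"gripper": 0},
    {"dx": 0,"dy": 0,"dz": 0,"ax": 0,"ay": 0,"az": 0,"gripper": 0},
    {"dx": 0,"dy": 0,"dz": 0,"ax": 0,"ay": 0,"az": 0,"gripper": 0},
    {"dx": 0,"dy": 0,"dz": 0,"ax": 0,"ay": 0,"az": 0,"gripper": 0},
    {"dx": 0,"dy": 0,"dz": 0,"ax": 0,"ay": 0,"az": 0,"gripper": 0},
  ],
)

```text
time: 12.95
eef_pos: [0.4945, 0.1599, 0.1547]
orientation: [-0.156, 0.69, 0.156, 0.69]
contact_force: [-0.0, -0.4, -1.9]
opening: 0.0201
```

Call:
drive_tool(
  deltas=[
    {"dx": 0,"dy": 0,"dz": -0.0005,"ax": 0,"ay": 0,"az": 0,"gripper": 0},
    {"dx": 0,"dy": 0,"dz": -0.0005,"ax": 0,"ay": 0,"az": 0,"gripper": 0},
    {"dx": 0,"dy": 0,"dz": -0.0003,"ax": 0,"ay": 0,"az": 0,"gripper": 0},
    {"dx": 0,"dy": 0,"dz": -0.0002,"ax": 0,"ay": 0,"az": 0,"gripper": 0},
    {"dx": 0,"dy": 0,"dz": 0,"ax": 0,"ay": 0,"az": 0,"gripper": 0},
    {"dx": 0,"dy": 0,"dz": 0,"ax": 0,"ay": 0,"az": 0,"gripper": 0},
    {"dx": 0,"dy": 0,"dz": 0,"ax": 0,"ay": 0,"az": 0,"gripper": 0},
    {"dx": 0,"dy": 0,"dz": 0,"ax": 0,"ay": 0,"az": 0,"gripper": 0},
    {"dx": 0,"dy": 0,"dz": 0,"ax": 0,"ay": 0,"az": 0,"gripper": 0},
    {"dx": 0,"dy": 0,"dz": 0,"ax": 0,"ay": 0,"az": 0,"gripper": 0},
  ],
)

```text
time: 14.2
eef_pos: [0.4944, 0.1599, 0.1532]
orientation: [-0.156, 0.69, 0.156, 0.69]
contact_force: [-0.4, 0.0, -1.7]
opening: 0.0198
```

Call:
drive_tool(
  deltas=[
    {"dx": 0,"dy": 0,"dz": -0.0005,"ax": 0,"ay": 0,"az": 0,"gripper": 0},
    {"dx": 0,"dy": 0,"dz": -0.0005,"ax": 0,"ay": 0,"az": 0,"gripper": 0},
    {"dx": 0,"dy": 0,"dz": -0.0003,"ax": 0,"ay": 0,"az": 0,"gripper": 0},
    {"dx": 0,"dy": 0,"dz": -0.0002,"ax": 0,"ay": 0,"az": 0,"gripper": 0},
    {"dx": 0,"dy": 0,"dz": 0,"ax": 0,"ay": 0,"az": 0,"gripper": 0},
    {"dx": 0,"dy": 0,"dz": 0,"ax": 0,"ay": 0,"az": 0,"gripper": 0},
    {"dx": 0,"dy": 0,"dz": 0,"ax": 0,"ay": 0,"az": 0,"gripper": 0},
    {"dx": 0,"dy": 0,"dz": 0,"ax": 0,"ay": 0,"az": 0,"gripper": 0},
    {"dx": 0,"dy": 0,"dz": 0,"ax": 0,"ay": 0,"az": 0,"gripper": 0},
    {"dx": 0,"dy": 0,"dz": 0,"ax": 0,"ay": 0,"az": 0,"gripper": 0},
  ],
)

```text
time: 15.45
eef_pos: [0.4945, 0.1599, 0.1517]
orientation: [-0.156, 0.69, 0.156, 0.69]
contact_force: [0.3, 0.0, 0.5]
opening: 0.0196
```

```bash
python3 - <<'E'
from h import *
for k in range(3):
    s=arm.state(); print(np.round(s["contact_force"],2),np.round(s["wrist_torque"],3),np.round(s["eef_pos"],5),s["time"])
    arm.snapshot("scene")
E
```

```text
[0.32 0.   0.5 ] [-0.108  0.126 -0.014] [0.49448 0.15992 0.15169] 15.45
[0.21 0.36 0.25] [-0.074  0.131  0.004] [0.49448 0.15993 0.15172] 15.5
[ 0.05  0.46 -0.55] [-0.089  0.061  0.   ] [0.49449 0.15994 0.1517 ] 15.55
```

Call:
drive_tool(
  deltas=[
    {"dx": 0,"dy": 0,"dz": -0.0002,"ax": 0,"ay": 0,"az": 0,"gripper": 0},
    {"dx": 0,"dy": 0,"dz": -0.0002,"ax": 0,"ay": 0,"az": 0,"gripper": 0},
    {"dx": 0,"dy": 0,"dz": 0,"ax": 0,"ay": 0,"az": 0,"gripper": 0},
    {"dx": 0,"dy": 0,"dz": 0,"ax": 0,"ay": 0,"az": 0,"gripper": 0},
    {"dx": 0,"dy": 0,"dz": 0,"ax": 0,"ay": 0,"az": 0,"gripper": 0},
    {"dx": 0,"dy": 0,"dz": 0,"ax": 0,"ay": 0,"az": 0,"gripper": 0},
    {"dx": 0,"dy": 0,"dz": 0,"ax": 0,"ay": 0,"az": 0,"gripper": 0},
    {"dx": 0,"dy": 0,"dz": 0,"ax": 0,"ay": 0,"az": 0,"gripper": 0},
    {"dx": 0,"dy": 0,"dz": 0,"ax": 0,"ay": 0,"az": 0,"gripper": 0},
    {"dx": 0,"dy": 0,"dz": 0,"ax": 0,"ay": 0,"az": 0,"gripper": 0},
  ],
)

```text
time: 16.85
eef_pos: [0.4945, 0.1599, 0.1514]
orientation: [-0.156, 0.69, 0.156, 0.69]
contact_force: [-0.9, -1.0, 5.3]
opening: 0.02
```

```bash
cat > f.py <<'E'
from h import *
F=[];P=[];T=[]
for k in range(3):
    s=arm.state(); F.append(s["contact_force"]);P.append(s["eef_pos"]);T.append(s["wrist_torque"]); 
    if k<2: arm.snapshot("scene")
print(np.round(np.mean(F,0),2),np.round(F,1)[:,2],np.round(np.mean(P,0),5),np.round(np.mean(T,0),3),s["time"])
E
python3 f.py
```

```text
[-1.68 -0.61  5.32] [5.3 5.3 5.4] [0.49454 0.15994 0.15139] [-0.154  0.342  0.02 ] 16.95
```

```bash
python3 - <<'E'
from h import *
ti=arm.camera_info("top"); si=arm.camera_info("scene")
A=cv2.imread('pics/top0.png').astype(float); B=cv2.imread('pics/scene0.png').astype(float)
# approx points
t=dict(NL=(275.2,257.5),FL=(268,222.7),FR=(316.2,211.6),NR=(324,246.5)); s=dict(NL=(328.4,154.2),FL=(356.8,165.4),FR=(332.8,191.4),NR=(303.4,179))
def cen(im,p,r):
    x,y=map(int,np.round(p)); w=im[y-r:y+r+1,x-r:x+r+1]
    red=w[:,:,2]-w[:,:,1]  # red minus green
    m=np.clip(red-np.percentile(red,30),0,None); m[m<0.35*m.max()]=0
    yy,xx=np.mgrid[-r:r+1,-r:r+1]
    return np.array([x+(m*xx).sum()/m.sum(), y+(m*yy).sum()/m.sum()]), red
for n in t:
    a,ra=cen(A,t[n],6); b,rb=cen(B,s[n],7)
    o1,d1=ray("top",a,ti); o2,d2=ray("scene",b,si)
    l=np.linalg.lstsq(np.stack([d1,-d2],1),o2-o1,rcond=None)[0]
    P=(o1+l[0]*d1+o2+l[1]*d2)/2
    print(n,np.round(a,2),np.round(b,2),np.round(P*1000,2),np.round(np.linalg.norm(o1+l[0]*d1-o2-l[1]*d2)*1000,2))
    if n=="NL": print(np.round(rb).astype(int)); print(np.round(ra).astype(int))
E
```

```text
NL [274.82 257.52] [327.97 151.39] [493.51 158.97  62.37] 2.02
[[13 14 12 13 11 10 10 12 12 13 13 13 13 13 12]
 [13 13 13 11  7  3  3  6  8 10 12 12 15 12 11]
 [14 12 12  8  2  0  0  1  1  3  6 11 11 11 12]
 [15 13  8  2  0  1  0  1  0  1  2  4  4  8 10]
 [13  8  4  0  1  2  4  3  5  4  3  2  1  0  4]
 [ 9  4  2  3  7  7  8  8  8  8  7  4  1  0  0]
 [ 3  1  1  5 13 12 10 10 10 10 11 12  4  0  0]
 [ 1 -1  2  8 15 16 10  9  9 11 15 14  7  1  1]
 [ 0  1  1  6 13 15 16 16 15 15 15 14  8  3  1]
 [ 1  1  1  3 10 12 14 13 14 14 13  8  3  2  0]
 [ 0  0  1  1  2  6  7  9 10  8  6  5  2  0 -1]
 [ 0  0  0  1  1  3  3  2  1  1  1  2  1  0  0]
 [ 0  1  0  0  1  0  1  0  0  0 -2  0  0  0  0]
 [-1  0 -1  0  0  1  1  1  0  0  0  0  0  1  1]
 [-1  1  1  0  1  1  0  0  0  0  0 -1  1  1  1]]
[[ 0  1  1  2  3  3  2  5  4  1  0  1  0]
 [ 0  1  3  3  6  8  7  7  6  4  1 -1  1]
 [ 1  1  6  8  9 11 10  7 10  8  5  2  1]
 [ 1  4  7 10 10 12 10 11 10 10  7  4  2]
 [ 0  5  9 12 10 10  9 12 10 12  8  4  3]
 [ 4  7  9 12 10 10  9 11 10 10  8  5  2]
 [ 2  9  9 11 10 11 11 11 10 10  9  6  1]
 [ 2  6  9 10 10 10 11 10 12  9  9  6  0]
 [ 1  3  7  9 10 10 13 11  9 10  3  2  2]
 [ 1  2  6  9  9 10 11  9 10  8  4  1 -1]
 [ 1  0  2  3  7  7  8  7  6  3  3  1  1]
 [-1  0  1  1  4  3  5  4  3  2  0 -1  2]
 [ 1  0  1 -2  0  2  3  0  1  0 -1  1 -1]]
FL [267.69 222.37] [358.19 163.44] [583.86 178.33  57.84] 3.01
FR [315.88 211.28] [332.66 191.11] [606.91  55.23  54.66] 2.14
NR [324.   246.33] [302.06 178.08] [516.95  36.86  55.77] 4.39
```

```bash
python3 - <<'E'
from h import *
B=cv2.imread('pics/scene0.png'); s=dict(NL=(328.4,154.2),FL=(356.8,165.4),FR=(332.8,191.4),NR=(303.4,179))
row=[]
for n,p in s.items():
    c=cv2.getRectSubPix(B,(21,17),(float(p[0]),float(p[1]))); row.append(cv2.resize(c,None,fx=18,fy=18,interpolation=cv2.INTER_NEAREST))
cv2.imwrite("pics/btn.png",np.vstack([np.hstack(row[:2]),np.hstack(row[2:])]))
E
```

```text
(no output)
```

View pics/btn.png

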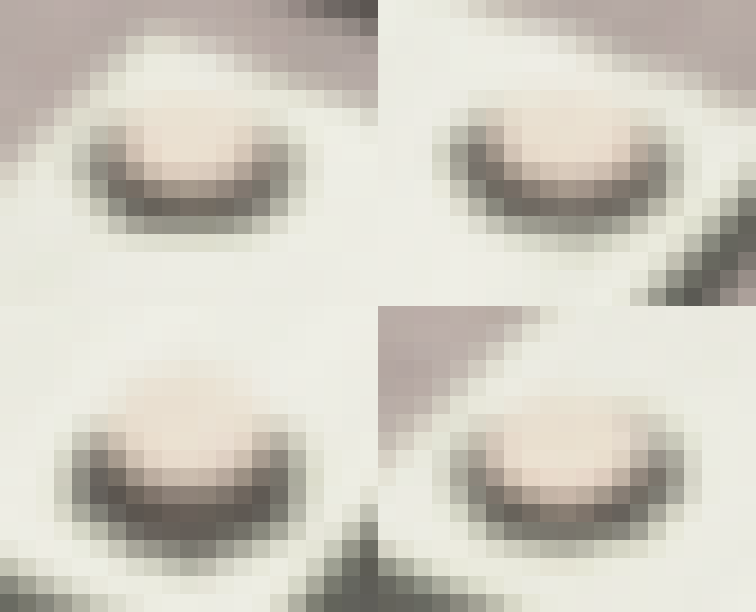

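In the crops of the first scene picture, the far right button's dark side band is clearly thicker than the others. So I expect that one to be high, but I still need to feel it. NL contact is at about z_cmd 0.1521. I'll lift and go to the far left button.

Call:
drive_tool(
  deltas=[
    {"dx": 0,"dy": 0,"dz": 0.004,"ax": 0,"ay": 0,"az": 0,"gripper": 0},
    {"dx": 0,"dy": 0,"dz": 0.006,"ax": 0,"ay": 0,"az": 0,"gripper": 0},
    {"dx": 0.022,"dy": 0.004,"dz": 0,"ax": 0,"ay": 0,"az": 0,"gripper": 0},
    {"dx": 0.026,"dy": 0.005,"dz": 0,"ax": 0,"ay": 0,"az": 0,"gripper": 0},
    {"dx": 0.024,"dy": 0.005,"dz": 0,"ax": 0,"ay": 0,"az": 0,"gripper": 0},
    {"dx": 0.0165,"dy": 0.003,"dz": -0.001,"ax": 0,"ay": 0,"az": 0,"gripper": 0},
    {"dx": 0,"dy": 0,"dz": -0.003,"ax": 0,"ay": 0,"az": 0,"gripper": 0},
    {"dx": 0,"dy": 0,"dz": -0.002,"ax": 0,"ay": 0,"az": 0,"gripper": 0},
    {"dx": 0,"dy": 0,"dz": -0.0015,"ax": 0,"ay": 0,"az": 0,"gripper": 0},
    {"dx": 0,"dy": 0,"dz": -0.0005,"ax": 0,"ay": 0,"az": 0,"gripper": 0},
  ],
)

```text
time: 18.2
eef_pos: [0.5824, 0.1768, 0.1532]
orientation: [-0.156, 0.69, 0.156, 0.69]
contact_force: [-0.2, 0.8, -1.1]
opening: 0.0198
```

```bash
python3 f.py; python3 look.py 7
```

```text
[-0.19  0.53 -1.54] [-1.1 -1.6 -1.9] [0.58258 0.17687 0.15327] [-0.049  0.035  0.004] 18.3
[0.5827 0.1769 0.1533] [-0.42  0.69 -1.92] [-0.035  0.02  -0.038] 18.3 0.02
pred tip [356.94071829 164.04142943]
[171.7 274.6] 0.57
[354.3 162. ] 0.56
```

View pics/s7c.png

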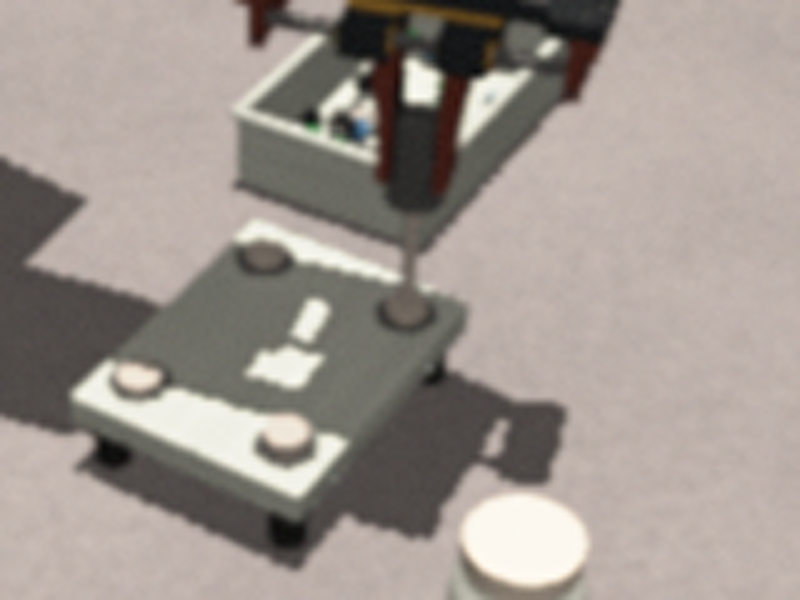

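The probe hovers over the middle of the FL button at crop (405,300), still free. I'll descend 1.2 mm.

Call:
drive_tool(
  deltas=[
    {"dx": 0,"dy": 0,"dz": -0.0005,"ax": 0,"ay": 0,"az": 0,"gripper": 0},
    {"dx": 0,"dy": 0,"dz": -0.0003,"ax": 0,"ay": 0,"az": 0,"gripper": 0},
    {"dx": 0,"dy": 0,"dz": -0.0002,"ax": 0,"ay": 0,"az": 0,"gripper": 0},
    {"dx": 0,"dy": 0,"dz": -0.0002,"ax": 0,"ay": 0,"az": 0,"gripper": 0},
    {"dx": 0,"dy": 0,"dz": 0,"ax": 0,"ay": 0,"az": 0,"gripper": 0},
    {"dx": 0,"dy": 0,"dz": 0,"ax": 0,"ay": 0,"az": 0,"gripper": 0},
    {"dx": 0,"dy": 0,"dz": 0,"ax": 0,"ay": 0,"az": 0,"gripper": 0},
    {"dx": 0,"dy": 0,"dz": 0,"ax": 0,"ay": 0,"az": 0,"gripper": 0},
    {"dx": 0,"dy": 0,"dz": 0,"ax": 0,"ay": 0,"az": 0,"gripper": 0},
    {"dx": 0,"dy": 0,"dz": 0,"ax": 0,"ay": 0,"az": 0,"gripper": 0},
  ],
)

```text
time: 19.65
eef_pos: [0.583, 0.1769, 0.1521]
orientation: [-0.156, 0.69, 0.156, 0.69]
contact_force: [-0.7, 0.4, -0.9]
opening: 0.0196
```

```bash
python3 f.py
```

```text
[-0.24 -0.16 -1.28] [-0.9 -1.8 -1.2] [0.58296 0.17691 0.15208] [-0.053 -0.004  0.011] 19.75
```

Call:
drive_tool(
  deltas=[
    {"dx": 0,"dy": 0,"dz": -0.0002,"ax": 0,"ay": 0,"az": 0,"gripper": 0},
    {"dx": 0,"dy": 0,"dz": -0.0002,"ax": 0,"ay": 0,"az": 0,"gripper": 0},
    {"dx": 0,"dy": 0,"dz": -0.0001,"ax": 0,"ay": 0,"az": 0,"gripper": 0},
    {"dx": 0,"dy": 0,"dz": 0,"ax": 0,"ay": 0,"az": 0,"gripper": 0},
    {"dx": 0,"dy": 0,"dz": 0,"ax": 0,"ay": 0,"az": 0,"gripper": 0},
    {"dx": 0,"dy": 0,"dz": 0,"ax": 0,"ay": 0,"az": 0,"gripper": 0},
    {"dx": 0,"dy": 0,"dz": 0,"ax": 0,"ay": 0,"az": 0,"gripper": 0},
    {"dx": 0,"dy": 0,"dz": 0,"ax": 0,"ay": 0,"az": 0,"gripper": 0},
    {"dx": 0,"dy": 0,"dz": 0,"ax": 0,"ay": 0,"az": 0,"gripper": 0},
    {"dx": 0,"dy": 0,"dz": 0,"ax": 0,"ay": 0,"az": 0,"gripper": 0},
  ],
)

```text
time: 21.0
eef_pos: [0.583, 0.1769, 0.1517]
orientation: [-0.156, 0.69, 0.156, 0.69]
contact_force: [-1.2, -0.7, 3.6]
opening: 0.0201
```

```bash
python3 f.py
```

```text
[-1.21 -0.37  3.65] [3.6 3.5 3.9] [0.58302 0.17694 0.15166] [-0.125  0.213 -0.   ] 21.1
```

Call:
drive_tool(
  deltas=[
    {"dx": 0,"dy": 0,"dz": 0.005,"ax": 0,"ay": 0,"az": 0,"gripper": 0},
    {"dx": 0,"dy": 0,"dz": 0.007,"ax": 0,"ay": 0,"az": 0,"gripper": 0},
    {"dx": 0.004,"dy": -0.02,"dz": 0,"ax": 0,"ay": 0,"az": 0,"gripper": 0},
    {"dx": 0.006,"dy": -0.033,"dz": 0,"ax": 0,"ay": 0,"az": 0,"gripper": 0},
    {"dx": 0.007,"dy": -0.034,"dz": 0,"ax": 0,"ay": 0,"az": 0,"gripper": 0},
    {"dx": 0.005,"dy": -0.025,"dz": 0,"ax": 0,"ay": 0,"az": 0,"gripper": 0},
    {"dx": 0.002,"dy": -0.01,"dz": -0.002,"ax": 0,"ay": 0,"az": 0,"gripper": 0},
    {"dx": 0,"dy": 0,"dz": -0.002,"ax": 0,"ay": 0,"az": 0,"gripper": 0},
    {"dx": 0,"dy": 0,"dz": -0.0015,"ax": 0,"ay": 0,"az": 0,"gripper": 0},
    {"dx": 0,"dy": 0,"dz": 0,"ax": 0,"ay": 0,"az": 0,"gripper": 0},
  ],
)

```text
time: 22.35
eef_pos: [0.6067, 0.0558, 0.1578]
orientation: [-0.156, 0.69, 0.156, 0.689]
contact_force: [-0.5, -0.1, -2.1]
opening: 0.0201
```

```bash
python3 f.py; python3 look.py 8
```

```text
[-0.29  0.22 -2.25] [-2.1 -2.2 -2.4] [0.60677 0.0557  0.15795] [-0.026  0.051  0.041] 22.45
[0.6068 0.0556 0.1581] [-0.46  0.24 -2.38] [-0.018  0.094  0.031] 22.45 0.0198
pred tip [333.20474939 189.09050625]
[172.6 274.3] 0.79
[332.9 190.1] 0.76
```

View pics/s8c.png

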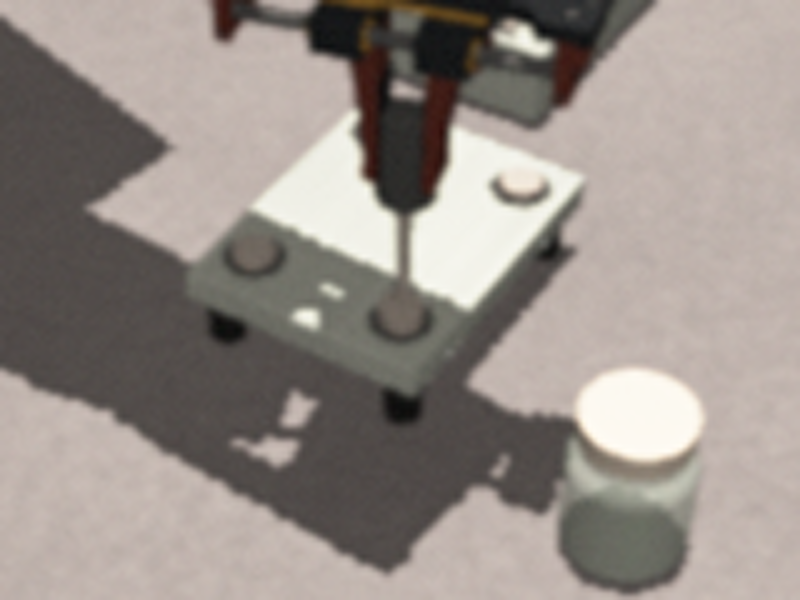

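Call:
drive_tool(
  deltas=[
    {"dx": 0,"dy": 0,"dz": -0.0003,"ax": 0,"ay": 0,"az": 0,"gripper": 0},
    {"dx": 0,"dy": 0,"dz": -0.0003,"ax": 0,"ay": 0,"az": 0,"gripper": 0},
    {"dx": 0,"dy": 0,"dz": -0.0002,"ax": 0,"ay": 0,"az": 0,"gripper": 0},
    {"dx": 0,"dy": 0,"dz": 0,"ax": 0,"ay": 0,"az": 0,"gripper": 0},
    {"dx": 0,"dy": 0,"dz": 0,"ax": 0,"ay": 0,"az": 0,"gripper": 0},
    {"dx": 0,"dy": 0,"dz": 0,"ax": 0,"ay": 0,"az": 0,"gripper": 0},
    {"dx": 0,"dy": 0,"dz": 0,"ax": 0,"ay": 0,"az": 0,"gripper": 0},
    {"dx": 0,"dy": 0,"dz": 0,"ax": 0,"ay": 0,"az": 0,"gripper": 0},
    {"dx": 0,"dy": 0,"dz": 0,"ax": 0,"ay": 0,"az": 0,"gripper": 0},
    {"dx": 0,"dy": 0,"dz": 0,"ax": 0,"ay": 0,"az": 0,"gripper": 0},
  ],
)

```text
time: 23.8
eef_pos: [0.607, 0.0549, 0.1573]
orientation: [-0.156, 0.69, 0.156, 0.69]
contact_force: [-0.2, 0.4, -0.5]
opening: 0.0203
```

```bash
python3 f.py
```

```text
[-0.27 -0.03 -0.88] [-0.5 -1.2 -0.9] [0.60696 0.05493 0.15727] [-0.042  0.037  0.   ] 23.9
```

Call:
drive_tool(
  deltas=[
    {"dx": 0,"dy": 0,"dz": -0.0002,"ax": 0,"ay": 0,"az": 0,"gripper": 0},
    {"dx": 0,"dy": 0,"dz": -0.0002,"ax": 0,"ay": 0,"az": 0,"gripper": 0},
    {"dx": 0,"dy": 0,"dz": -0.0001,"ax": 0,"ay": 0,"az": 0,"gripper": 0},
    {"dx": 0,"dy": 0,"dz": 0,"ax": 0,"ay": 0,"az": 0,"gripper": 0},
    {"dx": 0,"dy": 0,"dz": 0,"ax": 0,"ay": 0,"az": 0,"gripper": 0},
    {"dx": 0,"dy": 0,"dz": 0,"ax": 0,"ay": 0,"az": 0,"gripper": 0},
    {"dx": 0,"dy": 0,"dz": 0,"ax": 0,"ay": 0,"az": 0,"gripper": 0},
    {"dx": 0,"dy": 0,"dz": 0,"ax": 0,"ay": 0,"az": 0,"gripper": 0},
    {"dx": 0,"dy": 0,"dz": 0,"ax": 0,"ay": 0,"az": 0,"gripper": 0},
    {"dx": 0,"dy": 0,"dz": 0,"ax": 0,"ay": 0,"az": 0,"gripper": 0},
  ],
)

```text
time: 25.15
eef_pos: [0.607, 0.0549, 0.1568]
orientation: [-0.156, 0.69, 0.156, 0.69]
contact_force: [-0.1, -0.3, -1.9]
opening: 0.0196
```

```bash
python3 f.py
```

```text
[ 0.05 -0.01 -1.8 ] [-1.9 -2.3 -1.1] [0.60697 0.05491 0.1568 ] [-0.066  0.052  0.024] 25.25
```

Free at cmd 0.1571, so I'll go on in 0.6 mm steps.

Call:
drive_tool(
  deltas=[
    {"dx": 0,"dy": 0,"dz": -0.0002,"ax": 0,"ay": 0,"az": 0,"gripper": 0},
    {"dx": 0,"dy": 0,"dz": -0.0002,"ax": 0,"ay": 0,"az": 0,"gripper": 0},
    {"dx": 0,"dy": 0,"dz": -0.0002,"ax": 0,"ay": 0,"az": 0,"gripper": 0},
    {"dx": 0,"dy": 0,"dz": 0,"ax": 0,"ay": 0,"az": 0,"gripper": 0},
    {"dx": 0,"dy": 0,"dz": 0,"ax": 0,"ay": 0,"az": 0,"gripper": 0},
    {"dx": 0,"dy": 0,"dz": 0,"ax": 0,"ay": 0,"az": 0,"gripper": 0},
    {"dx": 0,"dy": 0,"dz": 0,"ax": 0,"ay": 0,"az": 0,"gripper": 0},
    {"dx": 0,"dy": 0,"dz": 0,"ax": 0,"ay": 0,"az": 0,"gripper": 0},
    {"dx": 0,"dy": 0,"dz": 0,"ax": 0,"ay": 0,"az": 0,"gripper": 0},
    {"dx": 0,"dy": 0,"dz": 0,"ax": 0,"ay": 0,"az": 0,"gripper": 0},
  ],
)

```text
time: 26.5
eef_pos: [0.607, 0.0549, 0.1562]
orientation: [-0.156, 0.69, 0.156, 0.69]
contact_force: [-1.1, -0.1, 2.4]
opening: 0.0203
```

```bash
python3 f.py
```

```text
[-0.68 -0.17  2.42] [2.4 2.7 2.1] [0.60702 0.05491 0.15624] [-0.058  0.143 -0.004] 26.6
```

FR stands about 4.6 mm high. Now I'll lift off and go to the near right button.

Call:
drive_tool(
  deltas=[
    {"dx": 0,"dy": 0,"dz": 0.002,"ax": 0,"ay": 0,"az": 0,"gripper": 0},
    {"dx": 0,"dy": 0,"dz": 0.005,"ax": 0,"ay": 0,"az": 0,"gripper": 0},
    {"dx": -0.02,"dy": -0.004,"dz": 0,"ax": 0,"ay": 0,"az": 0,"gripper": 0},
    {"dx": -0.026,"dy": -0.005,"dz": 0,"ax": 0,"ay": 0,"az": 0,"gripper": 0},
    {"dx": -0.026,"dy": -0.005,"dz": 0,"ax": 0,"ay": 0,"az": 0,"gripper": 0},
    {"dx": -0.0165,"dy": -0.003,"dz": -0.002,"ax": 0,"ay": 0,"az": 0,"gripper": 0},
    {"dx": 0,"dy": 0,"dz": -0.003,"ax": 0,"ay": 0,"az": 0,"gripper": 0},
    {"dx": 0,"dy": 0,"dz": -0.003,"ax": 0,"ay": 0,"az": 0,"gripper": 0},
    {"dx": 0,"dy": 0,"dz": -0.0015,"ax": 0,"ay": 0,"az": 0,"gripper": 0},
    {"dx": 0,"dy": 0,"dz": -0.0005,"ax": 0,"ay": 0,"az": 0,"gripper": 0},
  ],
)

```text
time: 27.85
eef_pos: [0.5189, 0.038, 0.1529]
orientation: [-0.156, 0.69, 0.156, 0.69]
contact_force: [-0.3, -0.1, -1.7]
opening: 0.0199
```

```bash
python3 look.py 9
```

```text
[0.5189 0.038  0.1529] [-0.34 -0.06 -1.74] [-0.035  0.017  0.026] 27.85 0.0199
pred tip [303.71901169 178.04423057]
[172.9 277.6] 0.79
[304.6 176.2] 0.47
```

View pics/s9c.png

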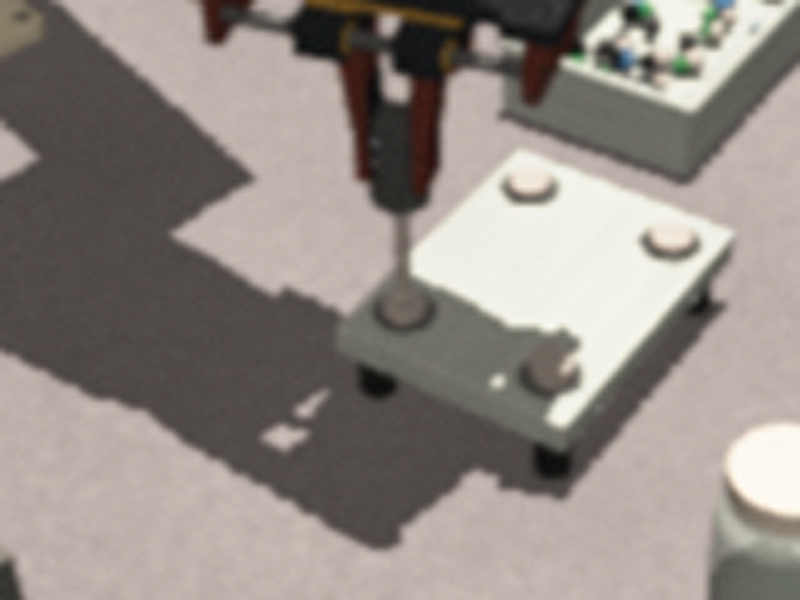

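The probe is over NR and free. I'll descend 1.2 mm.

Call:
drive_tool(
  deltas=[
    {"dx": 0,"dy": 0,"dz": -0.0005,"ax": 0,"ay": 0,"az": 0,"gripper": 0},
    {"dx": 0,"dy": 0,"dz": -0.0003,"ax": 0,"ay": 0,"az": 0,"gripper": 0},
    {"dx": 0,"dy": 0,"dz": -0.0002,"ax": 0,"ay": 0,"az": 0,"gripper": 0},
    {"dx": 0,"dy": 0,"dz": -0.0002,"ax": 0,"ay": 0,"az": 0,"gripper": 0},
    {"dx": 0,"dy": 0,"dz": 0,"ax": 0,"ay": 0,"az": 0,"gripper": 0},
    {"dx": 0,"dy": 0,"dz": 0,"ax": 0,"ay": 0,"az": 0,"gripper": 0},
    {"dx": 0,"dy": 0,"dz": 0,"ax": 0,"ay": 0,"az": 0,"gripper": 0},
    {"dx": 0,"dy": 0,"dz": 0,"ax": 0,"ay": 0,"az": 0,"gripper": 0},
    {"dx": 0,"dy": 0,"dz": 0,"ax": 0,"ay": 0,"az": 0,"gripper": 0},
    {"dx": 0,"dy": 0,"dz": 0,"ax": 0,"ay": 0,"az": 0,"gripper": 0},
  ],
)

```text
time: 29.2
eef_pos: [0.5185, 0.0379, 0.152]
orientation: [-0.156, 0.69, 0.156, 0.69]
contact_force: [-0.1, -0.7, -1.1]
opening: 0.0201
```

```bash
python3 f.py
```

```text
[-0.01 -0.12 -1.29] [-1.1 -1.6 -1.2] [0.51845 0.03792 0.15197] [-0.029 -0.002 -0.022] 29.3
```

Call:
drive_tool(
  deltas=[
    {"dx": 0,"dy": 0,"dz": -0.0002,"ax": 0,"ay": 0,"az": 0,"gripper": 0},
    {"dx": 0,"dy": 0,"dz": -0.0002,"ax": 0,"ay": 0,"az": 0,"gripper": 0},
    {"dx": 0,"dy": 0,"dz": -0.0001,"ax": 0,"ay": 0,"az": 0,"gripper": 0},
    {"dx": 0,"dy": 0,"dz": 0,"ax": 0,"ay": 0,"az": 0,"gripper": 0},
    {"dx": 0,"dy": 0,"dz": 0,"ax": 0,"ay": 0,"az": 0,"gripper": 0},
    {"dx": 0,"dy": 0,"dz": 0,"ax": 0,"ay": 0,"az": 0,"gripper": 0},
    {"dx": 0,"dy": 0,"dz": 0,"ax": 0,"ay": 0,"az": 0,"gripper": 0},
    {"dx": 0,"dy": 0,"dz": 0,"ax": 0,"ay": 0,"az": 0,"gripper": 0},
    {"dx": 0,"dy": 0,"dz": 0,"ax": 0,"ay": 0,"az": 0,"gripper": 0},
    {"dx": 0,"dy": 0,"dz": 0,"ax": 0,"ay": 0,"az": 0,"gripper": 0},
  ],
)

```text
time: 30.55
eef_pos: [0.5185, 0.0379, 0.1515]
orientation: [-0.156, 0.69, 0.156, 0.69]
contact_force: [-0.6, -0.1, -1.0]
opening: 0.0201
```

```bash
python3 f.py
```

```text
[-0.32 -0.1  -0.76] [-1.  -1.2 -0.1] [0.51847 0.03791 0.15148] [ 0.012  0.007 -0.018] 30.65
```

Call:
drive_tool(
  deltas=[
    {"dx": 0,"dy": 0,"dz": -0.0002,"ax": 0,"ay": 0,"az": 0,"gripper": 0},
    {"dx": 0,"dy": 0,"dz": -0.0002,"ax": 0,"ay": 0,"az": 0,"gripper": 0},
    {"dx": 0,"dy": 0,"dz": 0,"ax": 0,"ay": 0,"az": 0,"gripper": 0},
    {"dx": 0,"dy": 0,"dz": 0,"ax": 0,"ay": 0,"az": 0,"gripper": 0},
    {"dx": 0,"dy": 0,"dz": 0,"ax": 0,"ay": 0,"az": 0,"gripper": 0},
    {"dx": 0,"dy": 0,"dz": 0,"ax": 0,"ay": 0,"az": 0,"gripper": 0},
    {"dx": 0,"dy": 0,"dz": 0,"ax": 0,"ay": 0,"az": 0,"gripper": 0},
    {"dx": 0,"dy": 0,"dz": 0,"ax": 0,"ay": 0,"az": 0,"gripper": 0},
    {"dx": 0,"dy": 0,"dz": 0,"ax": 0,"ay": 0,"az": 0,"gripper": 0},
    {"dx": 0,"dy": 0,"dz": 0,"ax": 0,"ay": 0,"az": 0,"gripper": 0},
  ],
)

```text
time: 31.9
eef_pos: [0.5185, 0.0379, 0.1512]
orientation: [-0.156, 0.69, 0.156, 0.69]
contact_force: [-0.4, 0.6, 2.9]
opening: 0.0198
```

```bash
python3 f.py
```

```text
[-0.66  0.27  3.53] [2.9 3.5 4.2] [0.51854 0.03791 0.15114] [-0.076  0.195 -0.018] 32.0
```

NR feels level too: about 5 N at z 0.1511, against FL 0.1517 and NL 0.1514. So FR is the high one. I'll go back over it and press.

Call:
drive_tool(
  deltas=[
    {"dx": 0,"dy": 0,"dz": 0.005,"ax": 0,"ay": 0,"az": 0,"gripper": 0},
    {"dx": 0,"dy": 0,"dz": 0.007,"ax": 0,"ay": 0,"az": 0,"gripper": 0},
    {"dx": 0.02,"dy": 0.004,"dz": 0,"ax": 0,"ay": 0,"az": 0,"gripper": 0},
    {"dx": 0.026,"dy": 0.005,"dz": 0,"ax": 0,"ay": 0,"az": 0,"gripper": 0},
    {"dx": 0.026,"dy": 0.005,"dz": 0,"ax": 0,"ay": 0,"az": 0,"gripper": 0},
    {"dx": 0.0165,"dy": 0.003,"dz": 0,"ax": 0,"ay": 0,"az": 0,"gripper": 0},
    {"dx": 0,"dy": 0,"dz": -0.002,"ax": 0,"ay": 0,"az": 0,"gripper": 0},
    {"dx": 0,"dy": 0,"dz": -0.002,"ax": 0,"ay": 0,"az": 0,"gripper": 0},
    {"dx": 0,"dy": 0,"dz": -0.0015,"ax": 0,"ay": 0,"az": 0,"gripper": 0},
    {"dx": 0,"dy": 0,"dz": 0,"ax": 0,"ay": 0,"az": 0,"gripper": 0},
  ],
)

```text
time: 33.25
eef_pos: [0.6064, 0.0548, 0.1575]
orientation: [-0.156, 0.69, 0.156, 0.69]
contact_force: [-0.2, 0.8, -2.0]
opening: 0.0195
```

Call:
drive_tool(
  deltas=[
    {"dx": 0,"dy": 0,"dz": -0.0005,"ax": 0,"ay": 0,"az": 0,"gripper": 0},
    {"dx": 0,"dy": 0,"dz": -0.0005,"ax": 0,"ay": 0,"az": 0,"gripper": 0},
    {"dx": 0,"dy": 0,"dz": -0.0005,"ax": 0,"ay": 0,"az": 0,"gripper": 0},
    {"dx": 0,"dy": 0,"dz": -0.0005,"ax": 0,"ay": 0,"az": 0,"gripper": 0},
    {"dx": 0,"dy": 0,"dz": -0.0005,"ax": 0,"ay": 0,"az": 0,"gripper": 0},
    {"dx": 0,"dy": 0,"dz": -0.0005,"ax": 0,"ay": 0,"az": 0,"gripper": 0},
    {"dx": 0,"dy": 0,"dz": -0.0005,"ax": 0,"ay": 0,"az": 0,"gripper": 0},
    {"dx": 0,"dy": 0,"dz": -0.0005,"ax": 0,"ay": 0,"az": 0,"gripper": 0},
    {"dx": 0,"dy": 0,"dz": -0.0005,"ax": 0,"ay": 0,"az": 0,"gripper": 0},
    {"dx": 0,"dy": 0,"dz": -0.0005,"ax": 0,"ay": 0,"az": 0,"gripper": 0},
  ],
)

```text
time: 34.5
eef_pos: [0.6072, 0.0549, 0.1537]
orientation: [-0.156, 0.69, 0.156, 0.69]
contact_force: [-3.0, -0.4, 8.2]
opening: 0.0197
```

```bash
python3 f.py
```

```text
[-2.57 -0.72  8.21] [8.2 8.1 8.4] [0.60716 0.05491 0.15362] [-0.116  0.736  0.023] 34.6
```

Call:
drive_tool(
  deltas=[
    {"dx": 0,"dy": 0,"dz": -0.0004,"ax": 0,"ay": 0,"az": 0,"gripper": 0},
    {"dx": 0,"dy": 0,"dz": -0.0004,"ax": 0,"ay": 0,"az": 0,"gripper": 0},
    {"dx": 0,"dy": 0,"dz": -0.0004,"ax": 0,"ay": 0,"az": 0,"gripper": 0},
    {"dx": 0,"dy": 0,"dz": 0,"ax": 0,"ay": 0,"az": 0,"gripper": 0},
    {"dx": 0,"dy": 0,"dz": 0,"ax": 0,"ay": 0,"az": 0,"gripper": 0},
    {"dx": 0,"dy": 0,"dz": 0,"ax": 0,"ay": 0,"az": 0,"gripper": 0},
    {"dx": 0,"dy": 0,"dz": 0,"ax": 0,"ay": 0,"az": 0,"gripper": 0},
    {"dx": 0,"dy": 0,"dz": 0,"ax": 0,"ay": 0,"az": 0,"gripper": 0},
    {"dx": 0,"dy": 0,"dz": 0,"ax": 0,"ay": 0,"az": 0,"gripper": 0},
    {"dx": 0,"dy": 0,"dz": 0,"ax": 0,"ay": 0,"az": 0,"gripper": 0},
  ],
)

```text
time: 35.85
eef_pos: [0.6072, 0.0549, 0.1524]
orientation: [-0.156, 0.69, 0.156, 0.69]
contact_force: [-3.0, -0.1, 8.7]
opening: 0.0199
```

```bash
python3 f.py
```

```text
[-2.8  -0.32  8.44] [8.7 8.7 8. ] [0.60718 0.05493 0.15241] [-0.134  0.73  -0.016] 35.95
```

Call:
drive_tool(
  deltas=[
    {"dx": 0,"dy": 0,"dz": -0.0004,"ax": 0,"ay": 0,"az": 0,"gripper": 0},
    {"dx": 0,"dy": 0,"dz": -0.0004,"ax": 0,"ay": 0,"az": 0,"gripper": 0},
    {"dx": 0,"dy": 0,"dz": -0.0004,"ax": 0,"ay": 0,"az": 0,"gripper": 0},
    {"dx": 0,"dy": 0,"dz": 0,"ax": 0,"ay": 0,"az": 0,"gripper": 0},
    {"dx": 0,"dy": 0,"dz": 0,"ax": 0,"ay": 0,"az": 0,"gripper": 0},
    {"dx": 0,"dy": 0,"dz": 0,"ax": 0,"ay": 0,"az": 0,"gripper": 0},
    {"dx": 0,"dy": 0,"dz": 0,"ax": 0,"ay": 0,"az": 0,"gripper": 0},
    {"dx": 0,"dy": 0,"dz": 0,"ax": 0,"ay": 0,"az": 0,"gripper": 0},
    {"dx": 0,"dy": 0,"dz": 0,"ax": 0,"ay": 0,"az": 0,"gripper": 0},
    {"dx": 0,"dy": 0,"dz": 0,"ax": 0,"ay": 0,"az": 0,"gripper": 0},
  ],
)

```text
time: 37.2
eef_pos: [0.6072, 0.0549, 0.1512]
orientation: [-0.156, 0.69, 0.156, 0.69]
contact_force: [-2.9, 0.3, 8.2]
opening: 0.0196
```

```bash
python3 f.py
```

```text
[-2.89  0.26  7.83] [8.2 7.6 7.6] [0.60718 0.05491 0.15119] [-0.093  0.697  0.001] 37.3
```

Call:
drive_tool(
  deltas=[
    {"dx": 0,"dy": 0,"dz": 0.0004,"ax": 0,"ay": 0,"az": 0,"gripper": 0},
    {"dx": 0,"dy": 0,"dz": 0.0003,"ax": 0,"ay": 0,"az": 0,"gripper": 0},
    {"dx": 0,"dy": 0,"dz": 0,"ax": 0,"ay": 0,"az": 0,"gripper": 0},
    {"dx": 0,"dy": 0,"dz": 0,"ax": 0,"ay": 0,"az": 0,"gripper": 0},
    {"dx": 0,"dy": 0,"dz": 0,"ax": 0,"ay": 0,"az": 0,"gripper": 0},
    {"dx": 0,"dy": 0,"dz": 0,"ax": 0,"ay": 0,"az": 0,"gripper": 0},
    {"dx": 0,"dy": 0,"dz": 0,"ax": 0,"ay": 0,"az": 0,"gripper": 0},
    {"dx": 0,"dy": 0,"dz": 0,"ax": 0,"ay": 0,"az": 0,"gripper": 0},
    {"dx": 0,"dy": 0,"dz": 0,"ax": 0,"ay": 0,"az": 0,"gripper": 0},
    {"dx": 0,"dy": 0,"dz": 0,"ax": 0,"ay": 0,"az": 0,"gripper": 0},
  ],
)

```text
time: 38.55
eef_pos: [0.6071, 0.0549, 0.1513]
orientation: [-0.156, 0.69, 0.156, 0.69]
contact_force: [-1.3, -0.6, 5.2]
opening: 0.0199
```

```bash
python3 f.py
```

```text
[-1.95 -0.47  5.89] [5.2 5.8 6.6] [0.60713 0.05491 0.15128] [-0.102  0.538 -0.008] 38.65
```

FR now reads 0.1513 at about 7 N, and NL read 0.1514 at a similar force, so it's level. Next I'll lift off and carry the probe back above the stand.

Call:
drive_tool(
  deltas=[
    {"dx": 0,"dy": 0,"dz": 0.01,"ax": 0,"ay": 0,"az": 0,"gripper": 0},
    {"dx": 0,"dy": 0,"dz": 0.02,"ax": 0,"ay": 0,"az": 0,"gripper": 0},
    {"dx": 0,"dy": 0,"dz": 0.031,"ax": 0,"ay": 0,"az": 0,"gripper": 0},
    {"dx": -0.01,"dy": -0.03,"dz": 0,"ax": 0,"ay": 0,"az": 0,"gripper": 0},
    {"dx": -0.018,"dy": -0.055,"dz": 0,"ax": 0,"ay": 0,"az": 0,"gripper": 0},
    {"dx": -0.02,"dy": -0.056,"dz": 0,"ax": 0,"ay": 0,"az": 0,"gripper": 0},
    {"dx": -0.019,"dy": -0.055,"dz": 0,"ax": 0,"ay": 0,"az": 0,"gripper": 0},
    {"dx": -0.018,"dy": -0.055,"dz": 0,"ax": 0,"ay": 0,"az": 0,"gripper": 0},
    {"dx": -0.0145,"dy": -0.045,"dz": 0,"ax": 0,"ay": 0,"az": 0,"gripper": 0},
    {"dx": -0.005,"dy": -0.015,"dz": 0,"ax": 0,"ay": 0,"az": 0,"gripper": 0},
  ],
)

```text
time: 39.9
eef_pos: [0.5017, -0.2584, 0.212]
orientation: [-0.155, 0.69, 0.155, 0.69]
contact_force: [0.3, 0.6, -2.6]
opening: 0.02
```

```bash
python3 - <<'E'
from h import *
im=snap("scene","s10.png"); im=snap("scene","s10b.png")
cv2.imwrite("pics/s10c.png",cv2.resize(im[130:270,130:330,::-1],None,fx=4,fy=4,interpolation=cv2.INTER_CUBIC))
s=arm.state(); print(np.round(s["eef_pos"],4),np.round(s["contact_force"],1),s["time"]); print(proj("scene",np.array(s["eef_pos"])-[0,0,.097]),[(np.round(r["at"],1),r["conf"]) for r in arm.place_of("probe_tip","scene")])
E
```

```text
[ 0.5021 -0.2572  0.2119] [ 0.2  0.3 -1.3] 40.0
[198.77557091 219.8310485 ] [(array([171.7, 275.9]), 0.95), (array([198.6, 216.9]), 0.65), (array([325.8, 186.3]), 0.41)]
```

View pics/s10c.png

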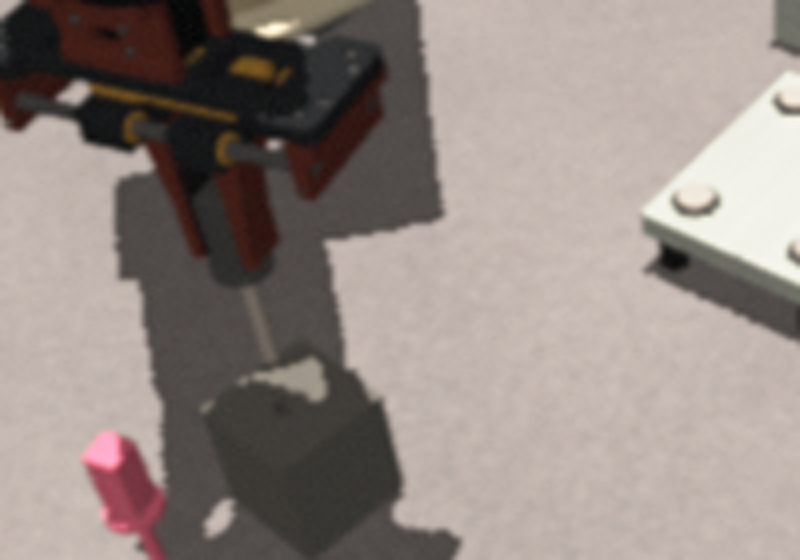

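The tip is right above the hole. I'll insert it.

Call:
drive_tool(
  deltas=[
    {"dx": 0,"dy": 0,"dz": 0,"ax": 0,"ay": 0,"az": 0,"gripper": 0},
    {"dx": 0,"dy": 0,"dz": -0.008,"ax": 0,"ay": 0,"az": 0,"gripper": 0},
    {"dx": 0,"dy": 0,"dz": -0.012,"ax": 0,"ay": 0,"az": 0,"gripper": 0},
    {"dx": 0,"dy": 0,"dz": -0.014,"ax": 0,"ay": 0,"az": 0,"gripper": 0},
    {"dx": 0,"dy": 0,"dz": -0.014,"ax": 0,"ay": 0,"az": 0,"gripper": 0},
    {"dx": 0,"dy": 0,"dz": -0.014,"ax": 0,"ay": 0,"az": 0,"gripper": 0},
    {"dx": 0,"dy": 0,"dz": -0.014,"ax": 0,"ay": 0,"az": 0,"gripper": 0},
    {"dx": 0,"dy": 0,"dz": -0.014,"ax": 0,"ay": 0,"az": 0,"gripper": 0},
    {"dx": 0,"dy": 0,"dz": -0.009,"ax": 0,"ay": 0,"az": 0,"gripper": 0},
    {"dx": 0,"dy": 0,"dz": -0.002,"ax": 0,"ay": 0,"az": 0,"gripper": 0},
  ],
)

```text
time: 41.3
eef_pos: [0.5022, -0.2559, 0.1101]
orientation: [-0.156, 0.69, 0.156, 0.689]
contact_force: [0.6, -0.0, -1.8]
opening: 0.0197
```

```bash
python3 f.py
```

```text
[-0.02 -0.13 -1.74] [-1.8 -2.  -1.4] [ 0.50235 -0.25604  0.11046] [-0.041  0.014  0.04 ] 41.4
```

Call:
drive_tool(
  deltas=[
    {"dx": 0,"dy": 0,"dz": -0.001,"ax": 0,"ay": 0,"az": 0,"gripper": 0},
    {"dx": 0,"dy": 0,"dz": -0.001,"ax": 0,"ay": 0,"az": 0,"gripper": 0},
    {"dx": 0,"dy": 0,"dz": -0.001,"ax": 0,"ay": 0,"az": 0,"gripper": 0},
    {"dx": 0,"dy": 0,"dz": -0.0003,"ax": 0,"ay": 0,"az": 0,"gripper": 0},
    {"dx": 0,"dy": 0,"dz": 0,"ax": 0,"ay": 0,"az": 0,"gripper": 0},
    {"dx": 0,"dy": 0,"dz": 0,"ax": 0,"ay": 0,"az": 0,"gripper": 0},
    {"dx": 0,"dy": 0,"dz": 0,"ax": 0,"ay": 0,"az": 0,"gripper": 0},
    {"dx": 0,"dy": 0,"dz": 0,"ax": 0,"ay": 0,"az": 0,"gripper": 0},
    {"dx": 0,"dy": 0,"dz": 0,"ax": 0,"ay": 0,"az": 0,"gripper": 0},
    {"dx": 0,"dy": 0,"dz": 0,"ax": 0,"ay": 0,"az": 0,"gripper": 0},
  ],
)

```text
time: 42.65
eef_pos: [0.5024, -0.2561, 0.1076]
orientation: [-0.156, 0.69, 0.156, 0.69]
contact_force: [0.4, 1.4, -1.7]
opening: 0.02
```

```bash
python3 f.py
```

```text
[ 0.02  0.65 -1.03] [-1.7 -0.5 -0.8] [ 0.50244 -0.25607  0.10757] [-0.049  0.032 -0.001] 42.75
```

Call:
drive_tool(
  deltas=[
    {"dx": 0,"dy": 0,"dz": -0.0003,"ax": 0,"ay": 0,"az": 0,"gripper": 0},
    {"dx": 0,"dy": 0,"dz": -0.0003,"ax": 0,"ay": 0,"az": 0,"gripper": 0},
    {"dx": 0,"dy": 0,"dz": 0,"ax": 0,"ay": 0,"az": 0,"gripper": 0},
    {"dx": 0,"dy": 0,"dz": 0,"ax": 0,"ay": 0,"az": 0,"gripper": 0},
    {"dx": 0,"dy": 0,"dz": 0,"ax": 0,"ay": 0,"az": 0,"gripper": 0},
    {"dx": 0,"dy": 0,"dz": 0,"ax": 0,"ay": 0,"az": 0,"gripper": 0},
    {"dx": 0,"dy": 0,"dz": 0,"ax": 0,"ay": 0,"az": 0,"gripper": 0},
    {"dx": 0,"dy": 0,"dz": 0,"ax": 0,"ay": 0,"az": 0,"gripper": 0},
    {"dx": 0,"dy": 0,"dz": 0,"ax": 0,"ay": 0,"az": 0,"gripper": 0},
    {"dx": 0,"dy": 0,"dz": 0,"ax": 0,"ay": 0,"az": 0,"gripper": 0},
  ],
)

```text
time: 44.0
eef_pos: [0.5025, -0.2561, 0.107]
orientation: [-0.156, 0.69, 0.156, 0.69]
contact_force: [-0.1, -1.1, -1.2]
opening: 0.02
```

```bash
python3 f.py; python3 - <<'E'
from h import *
B=cv2.imread('pics/s10b.png'); s=dict(NL=(328.4,154.2),FL=(356.8,165.4),FR=(332.8,191.4),NR=(303.4,179))
row=[cv2.resize(cv2.getRectSubPix(B,(21,17),p),None,fx=18,fy=18,interpolation=cv2.INTER_NEAREST) for n,p in s.items()]
cv2.imwrite("pics/btn2.png",np.vstack([np.hstack(row[:2]),np.hstack(row[2:])]))
E
```

```text
[ 0.18 -0.16 -1.25] [-1.2 -1.5 -1. ] [ 0.50246 -0.25609  0.10699] [-0.029  0.015  0.   ] 44.1
```

View pics/btn2.png

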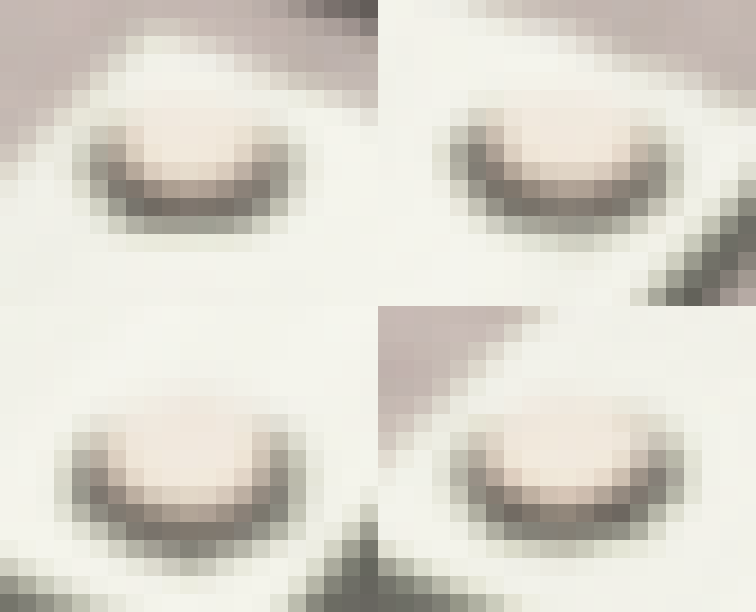

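FR now looks like the others: its band at crop (190,530) is no thicker than theirs. The collar isn't bearing on the block yet, so I'll lower a little more.

Call:
drive_tool(
  deltas=[
    {"dx": 0,"dy": 0,"dz": -0.0003,"ax": 0,"ay": 0,"az": 0,"gripper": 0},
    {"dx": 0,"dy": 0,"dz": -0.0002,"ax": 0,"ay": 0,"az": 0,"gripper": 0},
    {"dx": 0,"dy": 0,"dz": 0,"ax": 0,"ay": 0,"az": 0,"gripper": 0},
    {"dx": 0,"dy": 0,"dz": 0,"ax": 0,"ay": 0,"az": 0,"gripper": 0},
    {"dx": 0,"dy": 0,"dz": 0,"ax": 0,"ay": 0,"az": 0,"gripper": 0},
    {"dx": 0,"dy": 0,"dz": 0,"ax": 0,"ay": 0,"az": 0,"gripper": 0},
    {"dx": 0,"dy": 0,"dz": 0,"ax": 0,"ay": 0,"az": 0,"gripper": 0},
    {"dx": 0,"dy": 0,"dz": 0,"ax": 0,"ay": 0,"az": 0,"gripper": 0},
    {"dx": 0,"dy": 0,"dz": 0,"ax": 0,"ay": 0,"az": 0,"gripper": 0},
    {"dx": 0,"dy": 0,"dz": 0,"ax": 0,"ay": 0,"az": 0,"gripper": 0},
  ],
)

```text
time: 45.35
eef_pos: [0.5025, -0.2561, 0.1069]
orientation: [-0.156, 0.69, 0.156, 0.69]
contact_force: [-1.0, 1.3, 5.9]
opening: 0.0198
```

```bash
python3 f.py
```

```text
[-1.27  1.49  5.45] [5.9 4.7 5.7] [ 0.5025  -0.2561   0.10687] [ 0.128  0.365 -0.001] 45.45
```

The collar seats at 0.1069, the same TCP height as when I picked it up, so the probe never slipped in the grip. I'll open, then back straight up.

Call:
drive_tool(
  deltas=[
    {"dx": 0,"dy": 0,"dz": 0.0003,"ax": 0,"ay": 0,"az": 0,"gripper": 0.0878},
    {"dx": 0,"dy": 0,"dz": 0,"ax": 0,"ay": 0,"az": 0,"gripper": 0.0878},
    {"dx": 0,"dy": 0,"dz": 0,"ax": 0,"ay": 0,"az": 0,"gripper": 0.0878},
    {"dx": 0,"dy": 0,"dz": 0,"ax": 0,"ay": 0,"az": 0,"gripper": 0.0878},
    {"dx": 0,"dy": 0,"dz": 0,"ax": 0,"ay": 0,"az": 0,"gripper": 0.0878},
    {"dx": 0,"dy": 0,"dz": 0,"ax": 0,"ay": 0,"az": 0,"gripper": 0.0878},
    {"dx": 0,"dy": 0,"dz": 0,"ax": 0,"ay": 0,"az": 0,"gripper": 0.0878},
    {"dx": 0,"dy": 0,"dz": 0,"ax": 0,"ay": 0,"az": 0,"gripper": 0.0878},
    {"dx": 0,"dy": 0,"dz": 0,"ax": 0,"ay": 0,"az": 0,"gripper": 0.0878},
    {"dx": 0,"dy": 0,"dz": 0,"ax": 0,"ay": 0,"az": 0,"gripper": 0.0878},
  ],
)

```text
time: 46.7
eef_pos: [0.5025, -0.2561, 0.1068]
orientation: [-0.156, 0.69, 0.156, 0.69]
contact_force: [-0.0, -0.1, 0.6]
opening: 0.0882
```

Call:
drive_tool(
  deltas=[
    {"dx": 0,"dy": 0,"dz": 0.005,"ax": 0,"ay": 0,"az": 0,"gripper": 0.0878},
    {"dx": 0,"dy": 0,"dz": 0.01,"ax": 0,"ay": 0,"az": 0,"gripper": 0.0878},
    {"dx": 0,"dy": 0,"dz": 0.015,"ax": 0,"ay": 0,"az": 0,"gripper": 0.0878},
    {"dx": 0,"dy": 0,"dz": 0.02,"ax": 0,"ay": 0,"az": 0,"gripper": 0.0878},
    {"dx": 0,"dy": 0,"dz": 0.02,"ax": 0,"ay": 0,"az": 0,"gripper": 0.0878},
    {"dx": 0,"dy": 0,"dz": 0.02,"ax": 0,"ay": 0,"az": 0,"gripper": 0.0878},
    {"dx": 0,"dy": 0,"dz": 0.02,"ax": 0,"ay": 0,"az": 0,"gripper": 0.0878},
    {"dx": 0,"dy": 0,"dz": 0.01,"ax": 0,"ay": 0,"az": 0,"gripper": 0.0878},
    {"dx": 0,"dy": 0,"dz": 0,"ax": 0,"ay": 0,"az": 0,"gripper": 0.0878},
    {"dx": 0,"dy": 0,"dz": 0,"ax": 0,"ay": 0,"az": 0,"gripper": 0.0878},
  ],
)

```text
time: 47.95
eef_pos: [0.5021, -0.2559, 0.2263]
orientation: [-0.156, 0.69, 0.156, 0.689]
contact_force: [-0.9, -0.6, 0.6]
opening: 0.0878
```

```bash
python3 - <<'E'
from h import *
s=arm.state(); print(np.round(s["eef_pos"],4),np.round(s["contact_force"],1),s["time"],np.round(s["opening"],4))
a=snap("scene","s11.png"); snap("wrist","w11.png")
cv2.imwrite("pics/s11c.png",cv2.resize(a[100:300,100:360,::-1],None,fx=3,fy=3,interpolation=cv2.INTER_CUBIC))
E
```

```text
[ 0.5021 -0.2559  0.2263] [-0.9 -0.6  0.6] 47.95 0.0878
```

View pics/s11c.png

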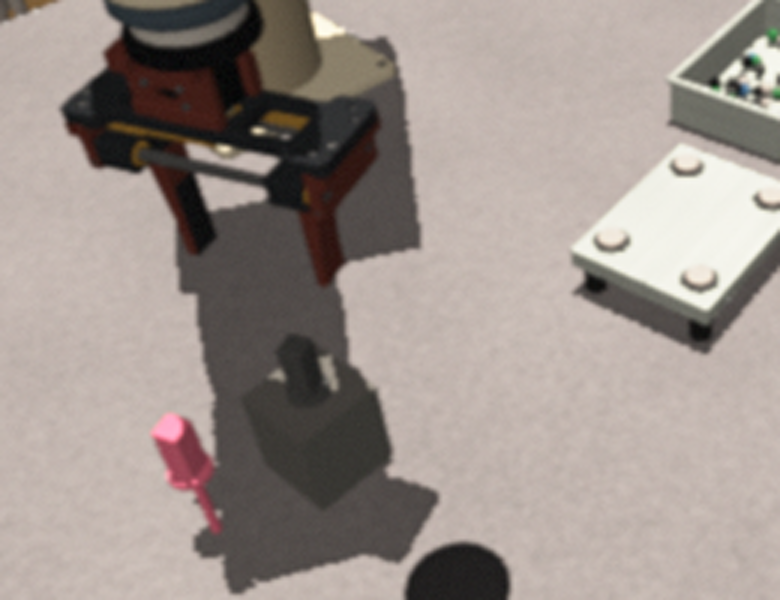

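View pics/w11.png

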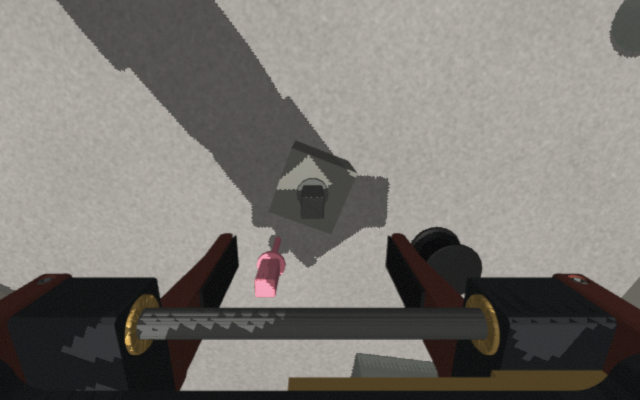

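The probe stands upright in its stand, at wrist px (312,195). The gripper is open and clear, and the four buttons look alike. I'll hand the job in.

```bash
python3 -c "
from bench import arm
print(arm.finish_job())"
```

```text
the job is handed in; nothing more can be done
None
```

The far right button was the high one. I pressed it level with the other three, put the probe back in its stand, and handed the job in at about 48 s.

- **Touches:** I touched all four in order: near left, far left, far right, near right. Each touch read about 4–7 N, and I lifted off after each. Near left, far left and near right met the tip at TCP heights of about 151.8, 152.0 and 151.5 mm. Far right met it about 4.6 mm higher.
- **Press:** I pressed the far right button down at about 10 N. At about 7 N it then read 151.3 mm, against 151.4 mm for near left at a similar force, and it looks like the others in the scene picture.
- **Probe:** On return, the collar met the stand at the same TCP height as at pick-up (106.9 mm), so the probe had not slipped in the grip. It stands upright, with the gripper open and about 12 cm above its release height. I never moved towards the tray, jar or spool.
- **Failures:** My first two move calls were refused because some row keys were missing; they moved nothing and cost no time. My colour-based estimate of the button heights from the pictures also failed and I dropped it. No final check disagreed.

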